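# Clamp a heat sink in a ratchet vise

### The arm

A 6-joint arm with a two-finger parallel gripper is mounted at the origin on a cart in front of the work surface, level with it; the furniture and walls round the work are solid. World frame = base frame: x ahead of the robot, y to its left, z up, the work surface at z = 0. Lengths are in m, angles in rad, forces in N, time in s.
With the tool pointing down it reaches from about 0.25 to 0.85 m from the base axis. Payload 12.5 kg.
Tool frame: the origin (TCP) lies on the centre line of the jaws, within the pads' length; the fingertips stand 22 mm ahead of it and the grasp point (between the pads) lies 3 mm ahead of it; z points along the fingers, y is the line along which they close (so a half turn about z gives the same grasp; the last joint's range is limited). The gripper opens to 93 mm and grips with 3 to 60 N. Pads are 15 mm wide; open, the fingers measure 128 mm over their backs; the gripper's body (75 mm by 188 mm) begins 65 mm behind the grasp point.
Start: joints at [-1.41, 0.351, 1.652, -0, 1.139, -0.085], TCP at [0.134, -0.533, 0.241] pointing down, gripper open.
Joint ranges: [-2.75, 2.75], [-0.79, 2.1], [0.01, 2.65], [-1.57, 4.71], [0.07, 3.14], [-2.87, 2.87]. Speed limits (rad/s): [2.22, 2.22, 2.79, 3.14, 3.14, 3.14].

### API

Orientations are given as a unit quaternion [w, x, y, z].
In Python, from station import bot gives the robot as it stands.
- The arm moves only by the tool carry_out, never from a script. Its argument "commands" is a list of rows, each an object of numbers: "wx", "wy", "wz": the turn, a rotation vector about the tool's x, y, z in rad; "tx", "ty", "tz": the shift along the tool's x, y, z in cm; "fingers": the finger opening in cm, from 0 to 9.3. In form: [{"wx": .., "wy": .., "wz": .., "tx": .., "ty": .., "tz": .., "fingers": ..}, ...]. A call has 1 to 20 rows; each row shifts and turns the commanded pose from where the row before left it, along the tool's axes as they then stand; what a row does not reach is not made up. A row lasts 1/10 s, in which the tool goes at most 50 mm and 8.59 degrees, less where a joint would pass 70% of its speed; a pose out of reach is approached as far as the arm can. A call is refused whole if a number of a shift passes 5 or a number of a turn 0.15, either way. A call with a gripper value outside its range is refused whole. The fingers move at their own pace and stop on an object; the grip force is fixed at half the most. Time passes only in rows, so rows that do not move let the fingers close. It gives the time, the measured TCP pose, the force, the opening and the grip force at its end, in the units of the state.
- bot.read_state(): the state, without advancing time (a new reading comes with each control period).
- bot.get_image(name): name is "side" or "top" or "wrist"; returns (picture, depth): 480x640x3 uint8, red, green, blue; 480x640 float32, m along the optical axis (not along the pixel's ray), 0 where there is no reading.
- bot.camera_params(name): a dict with "fx", "fy", "cx", "cy" (pixels), "k1" (the pictures are not rectified: a ray, as slopes to the right and down, at radius r is drawn at 1 + k1 r^2 times it, then the intrinsics apply), "rvec" (rotation vector, rad) and "tvec" (3), from world to camera coordinates, as OpenCV has them. Camera axes: x right, y down, z forward; pixel columns grow to the right and rows downward; lengths in m; the calibration is good to about 2 mm. A picture is of the moment at which its call begins: read the wrist's pose just before it. camera_params takes no time and is no camera call; for the wrist camera it gives the pose at the moment of the call.
- bot.finish_job(): hands the job in; it is judged then, once.
The state is a dict: "clock": time; "joint_pos": joint angles; "qvel": joint speeds; "joint_efforts": joint torques, N m; "position": TCP position; "orientation": TCP orientation; "contact_force": force on the tool from outside, world axes, zero at the start; "wrist_torque": the same for the moment, N m; "gripper_width": opening from 0.0 (shut) to 1.0 (fully open); "finger_force": force on a finger pad.
Only numpy, scipy, OpenCV 4.12 (cv2) and the standard library are available. Lean on these libraries where they do the work, as an engineer would, in place of code of your own. Each camera call takes 0.05 s, during which the arm holds its last target. There are 200 camera calls.

### The job

Lay the larger of the two heat sinks flat in the middle of the ratchet vise's bed, between the sliding jaw and the rubber buffer of the back stop and square to them, and let go. Then swing the lever by its post gently back and forth, feeling the load, to bring the jaw up notch by notch; stop at the first notch that takes a clear push of about 5 N at the post, for the heat sink is then held firmly and one or two notches more would crush its fins. Move the jaw by the lever alone, leave the lever swung back at its rest, and do not disturb the other things.

Things in the scene. Friction and masses are not known exactly. Their poses are not given: they have to be found in the camera images.
- heatsink_large: The larger finned metal heat sink, loose on the bench: 40 x 40 mm, 18 mm high, 35 to 70 g, grasped like a plain block. Origin at the centre of its underside, z up. (The other heat sink is 30 x 30 x 12 mm.)
- vise: Grey ratchet vise fixed to the bench: base plate 90 (x) by 295 mm (y, from -180 to 115), 12 mm thick. Origin on the bench, x across, y along the jaw's travel, z up. In order of y: ratchet wheel with lever above, sliding jaw, free bed, rubber buffer on two rods in front of the back stop (56 wide, top at z 41), which has been set and stays. All but the lever's post lies below z 55.
- bed (a point): Point on the bed (the plate's top, 12 mm over the bench) at x 0, y 8 mm in the vise: with its centre here and its sides parallel to the vise's x and y the heat sink lies clear of jaw and buffer, wherever the stop is set (buffer's face, 50 mm wide, at y 34 to 60). It may lie up to 15 mm off in x.
- jaw_face (a point): Middle of the sliding jaw's front face (56 mm wide), which looks to the vise's +y; at y -18 mm in the vise at the start.
- jaw: The sliding jaw, 56 mm wide, top 42 mm over the bench; origin at the vise's origin at the start. A notch moves it 6.0 mm to +y, never back, and it pushes the heat sink along. The sprung buffer then gives with 5 N per mm, so a notch adds up to 30 N of clamping force. Wanted: 12 to 70 N at the end; over 80 N the fins are crushed.
- lever: The ratchet lever. Origin on the hinge axis at bench height; its axes are the vise's at rest, so its yaw against the vise's is the lever angle: 0 at rest to 0.66 rad, hard stops at both, growing counterclockwise from above; at 0.33 it points along the vise's -x. It stays where left. A push or blow of more than 25 N on it is too rough.
- lever_hinge (a point): Point on the lever's hinge axis (the wheel's axis), at x -19.5, y -105 mm in the vise, 95 mm over the bench. From rest 0.13 rad is idle, then a pawl pushes the wheel; the notch (0.393 rad) clicks in at 0.52 to 0.56, later under load. Swing to 0.60, then back below 0.10 to catch the next tooth and to park: one notch a double stroke.
- post (a point): Point on the axis of the lever's upright black post, 95 mm over the bench and 85 mm from the hinge axis: a round bar of 16 mm diameter, from 48 to 108 mm over the bench. Push it to and fro between two half-open fingers, kept square to its path lest friction hide the load. A forward swing takes about 1 N while nothing is clamped, plus 0.18 N per newton of clamping force; held forward it pushes back with up to 1 N less.
- wheel: The ratchet wheel, 16 teeth, 64 mm across; its pinion drives the jaw's rack. Origin on its axis at the bench's height.
- heatsink_small: Bystander: small heat sink, 30 x 30 x 12 mm. Origin at the centre of its underside.
- relay: Bystander: black relay cube, 22 x 28 x 24 mm. Origin under its centre.
- capacitor: Bystander: upright black capacitor, 18 mm across, 32 mm high. Origin under its centre.
- hex_keys: Bystander: yellow folding hex key set, 30 x 88 x 21 mm. Origin under its centre.
Not all that is in view belongs to the job. What is shaped like the heatsink_large but yellow is not meant.

How it is judged:
By the outcome, as a careful person would: the job done as asked, in the order asked, and still so for the second after the job is handed in, with the robot touching nothing.
It also fails if it takes over 72 s, if anything falls off the work surface, if the arm or the gripper's body presses on something with over 40 N, if the wrist force passes 120 N, or if a joint passes its speed limit or range.

## Working session

There is one attempt and no reset: what is moved stays moved. The work goes in short steps, Python scripts to look and compute and a tool call to move; the robot and the scene stay as the last step left them, time stands still between calls to the robot, and variables do not carry over. Pictures are saved under pics/ and viewed, at most 10 in all, crops included, and the job is handed in when it is done.

Besides the shell and the picture viewer there is one more tool, called after "Call:" as name(argument=value, ...), one argument or row to a line, values as JSON. carry_out: Moves the arm, as the interface text tells. Its arguments: {"type":"object","properties":{"commands":{"type":"array"}},"required":["commands"]}

```bash
mkdir -p pics; ls
python3 - <<'E'
from station import bot
import cv2,numpy as np
s=bot.read_state();print(s)
for n in("top","side"):
    p,d=bot.get_image(n);cv2.imwrite(f"pics/{n}0.png",p[:,:,::-1]);np.savez(f"{n}0.npz",p=p,d=d)
    print(n,bot.camera_params(n),(d>0).mean())
E
```

```text
pics
{'clock': 0.0, 'joint_pos': array([-1.40962645e+00,  3.51224349e-01,  1.65241815e+00, -2.13523413e-05,
        1.13908034e+00, -8.45974647e-02]), 'qvel': array([ 7.63781940e-06, -3.71995507e-04,  1.65134685e-03, -2.14922615e-04,
       -2.13526057e-03, -1.34275224e-03]), 'joint_efforts': array([-5.94123376e-04, -4.97326005e+01, -2.85251820e+01,  7.00019393e-02,
        2.57069146e-02, -9.11440156e-05]), 'position': array([ 0.13378643, -0.53315839,  0.24011018]), 'orientation': array([-5.64308576e-04,  9.92458591e-01,  1.22579057e-01, -3.13170016e-05]), 'contact_force': array([ 0.03212253, -0.58309369, -0.50693103]), 'wrist_torque': array([-0.02313369, -0.00976005, -0.00871519]), 'finger_force': 0.0, 'gripper_width': 0.9987059993319768}
top {'fx': 580.6134705771844, 'fy': 580.6134705771844, 'cx': 324.55146964389047, 'cy': 246.72662324677773, 'k1': -0.05920062455758605, 'rvec': array([ 2.14186715, -2.16646142,  0.16333332]), 'tvec': array([-0.12185066,  0.55779963,  1.15916798])} 0.9962858072916667
side {'fx': 498.86944085132257, 'fy': 498.86944085132257, 'cx': 315.96489069218705, 'cy': 231.1948496751262, 'k1': 0.03653302251704531, 'rvec': array([ 2.18227104, -0.11149477,  0.08874974]), 'tvec': array([-0.56797296,  0.02700362,  1.1498288 ])} 0.9960774739583333
```

View pics/top0.png

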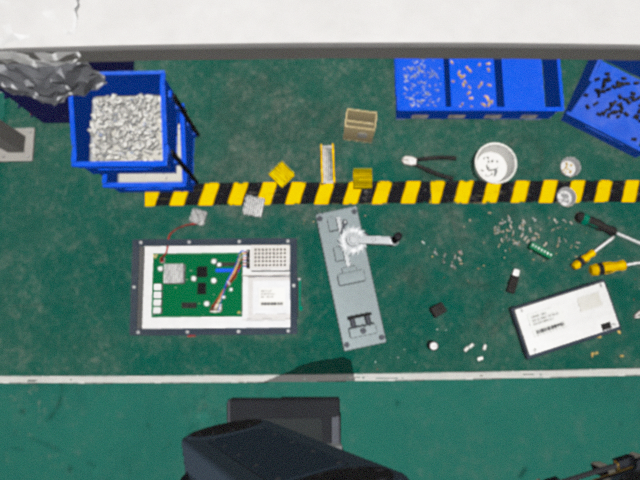

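View pics/side0.png

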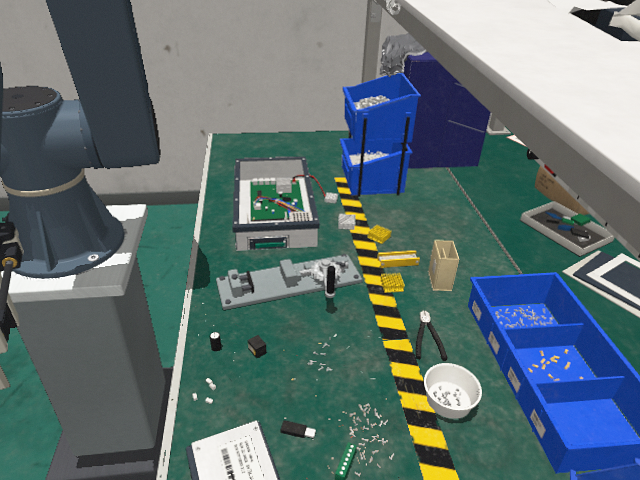

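The top view shows the vise with its wheel at (350,238), post at (397,238), jaw at (352,272) and back stop at (360,325). There are several heat-sink candidates: grey at (254,206), smaller grey at (198,216), one on the PCB at (173,272), and yellow at (282,173) and (362,178). The large grey one at (254,206) looks right, so I'll measure it and check it in a crop.

```bash
cat > h.py <<'E'
import cv2,numpy as np
from station import bot
def K(c): return np.array([[c['fx'],0,c['cx']],[0,c['fy'],c['cy']],[0,0,1.]]),np.array([c['k1'],0,0,0.])
def rays(c,uv):
    k,d=K(c);q=cv2.undistortPoints(np.float64(uv).reshape(-1,1,2),k,d).reshape(-1,2)
    R=cv2.Rodrigues(c['rvec'])[0];return np.c_[q,np.ones(len(q))]@R,-R.T@c['tvec']
def plane(c,uv,z):
    r,o=rays(c,uv);return o+r*((z-o[2])/r[:,2])[:,None]
def proj(c,P):
    k,d=K(c);return cv2.projectPoints(np.float64(P).reshape(-1,1,3),c['rvec'],c['tvec'],k,d)[0].reshape(-1,2)
def cloud(c,d):
    v,u=np.mgrid[:480,:640];r,o=rays(c,np.c_[u.ravel(),v.ravel()])
    return (o+r*d.reshape(-1,1)).reshape(480,640,3)
E
python3 - <<'E'
from h import *
f=np.load("top0.npz");p,d=f['p'],f['d'];c=bot.camera_params("top")
W=cloud(c,d);hsv=cv2.cvtColor(p,cv2.COLOR_RGB2HSV)
gray=((hsv[...,1]<70)&(hsv[...,2]>90)).astype(np.uint8)
for n,(x0,y0,x1,y1),z in(("large?",(236,190,272,222),.018),("small?",(186,205,211,228),.012),("pcb",(160,260,187,285),.03),("vise",(310,203,392,355),.012)):
    m=np.zeros_like(gray);m[y0:y1,x0:x1]=gray[y0:y1,x0:x1]
    cs=max(cv2.findContours(m,0,2)[0],key=cv2.contourArea)[:,0]
    P=plane(c,cs,z)[:,:2];r=cv2.minAreaRect(np.float32(P*1000));mm=np.zeros_like(m);cv2.fillPoly(mm,[cs],1);mm=cv2.erode(mm,np.ones((3,3)))
    print(n,np.round(r[0],1),np.round(r[1],1),round(r[2],1),"z pct",np.round(np.percentile(W[mm>0][:,2],[5,25,50,75,95]),4))
    print(np.round(cv2.boxPoints(r)).tolist())
a=p[190:230,180:300];b=p[200:355,300:410]
A=cv2.resize(a,(800,267),interpolation=2);B=cv2.resize(np.rot90(b),(465,330),interpolation=2)
o=np.zeros((600,800,3),np.uint8);o[:267]=A;o[268:598,:465]=B;cv2.imwrite("pics/crop0.png",o[:,:,::-1])
E
```

```text
large? [642.1  24.6] [61.4 62.4] 51.4 z pct [-0.0001  0.0037  0.0091  0.016   0.0199]
[[599.0, 20.0], [647.0, -19.0], [686.0, 29.0], [637.0, 68.0]]
small? [627.5 141.8] [40.1 36.8] 76.3 z pct [0.0009 0.0054 0.0088 0.0114 0.0144]
[[605.0, 127.0], [641.0, 118.0], [650.0, 157.0], [614.0, 166.0]]
pcb [509.3 187.5] [53.3 47.9] 89.5 z pct [0.0296 0.0346 0.0365 0.0385 0.0411]
[[485.0, 161.0], [533.0, 161.0], [534.0, 214.0], [486.0, 214.0]]
vise [ 512.1 -205.7] [319.8 156.8] 13.2 z pct [0.0077 0.0108 0.0132 0.03   0.0469]
[[339.0, -166.0], [374.0, -319.0], [686.0, -246.0], [650.0, -93.0]]
```

View pics/crop0.png

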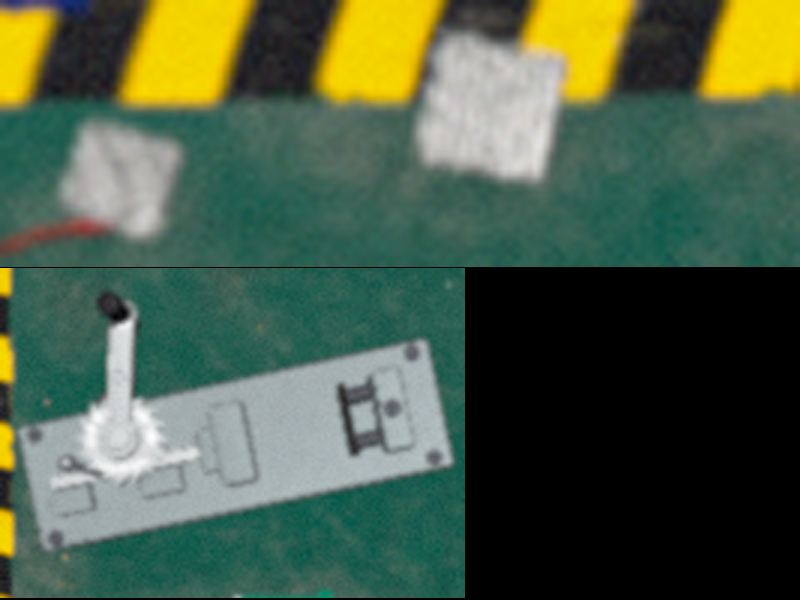

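Seen enlarged, (254,206) is the larger grey sink, about 20 px or 40 mm across. (198,216) is the small one at about 30 mm. The yellow ones are excluded, and the one at (173,272) is fixed on the PCB. The crop also shows the vise with the lever pointing up at its rest side. Next I'll refine the poses.

Run:
```python
from h import *
f=np.load("top0.npz");p,d=f['p'],f['d'];c=bot.camera_params("top")
W=cloud(c,d);hsv=cv2.cvtColor(p,cv2.COLOR_RGB2HSV);H,S,V=[hsv[...,i].astype(int) for i in range(3)]
print("cam",-cv2.Rodrigues(c['rvec'])[0].T@c['tvec'])
print("hsv sink",hsv[206,254],hsv[200,250],"plate",hsv[300,345],"floor",hsv[300,310],hsv[225,254])
def rect(m,z,k):
    m=cv2.morphologyEx(m.astype(np.uint8),cv2.MORPH_OPEN,np.ones((k,k),np.uint8))
    cs=max(cv2.findContours(m,0,2)[0],key=cv2.contourArea)[:,0]
    r=cv2.minAreaRect(np.float32(plane(c,cs,z)[:,:2]*1000));return np.round(r[0],1),np.round(r[1],1),round(r[2],2)
def box(m,x0,y0,x1,y1):
    o=np.zeros_like(m);o[y0:y1,x0:x1]=m[y0:y1,x0:x1];return o
print("sink",rect(box((S<50)&(V>125),238,190,270,224),.018,7))
print("sink small",rect(box((S<50)&(V>110),186,205,211,228),.012,5))
for t in(70,85,100):
    print("vise",rect(box((S<t)&(V>85),308,200,392,358),.012,17))
m=box((V<60),385,228,408,250)&(W[...,2]>.09)
print("post",m.sum(),np.round(np.median(W[m],0),4),plane(c,np.argwhere(m)[:,::-1].mean(0)[None],.108))
m=(W[...,0]>.35)&(W[...,0]<.72)&(W[...,1]>-.1)&(W[...,1]<.15)&(W[...,2]>.06);print("tall near sink",m.sum(),W[m].min(0) if m.any() else'',W[m].max(0) if m.any() else'')
```

```text
cam [ 0.38930476 -0.11349387  1.22687382]
hsv sink [ 18   6 197] [ 24   6 197] plate [ 97  18 182] floor [ 83 187  94] [ 84 109  98]
sink (array([648.5,  22.2]), array([42.2, 42.3]), 79.07)
sink small (array([627.9, 141.4]), array([35. , 34.6]), 77.07)
vise (array([ 529.8, -174.6]), array([230.5, 100.1]), 7.97)
vise (array([ 530.7, -174.2]), array([232.7, 100.8]), 8.12)
vise (array([ 533.7, -177. ]), array([241.9,  99.9]), 11.27)
post 47 [ 0.5669 -0.2697  0.1058] [[ 0.56610129 -0.26951329  0.108     ]]
tall near sink 2411 [ 0.37880115 -0.07060418  0.06002456] [0.71853276 0.14999761 0.24967742]
```

Run:
```python
from h import *
f=np.load("top0.npz");p,d=f['p'],f['d'];c=bot.camera_params("top");W=cloud(c,d)
X=np.array([[20,430],[427,340],[453,463],[45,549]],float)
uv=np.c_[409-(X[:,1]-268)/3,200+X[:,0]/3]
P=plane(c,uv,.012)[:,:2]*1000;print(np.round(uv,1),np.round(P,1))
# local corners (x,y): -45,-180 ; -45,115 ; 45,115 ; 45,-180
L=np.array([[-45,-180],[-45,115],[45,115],[45,-180.]])
a=L-L.mean(0);b=P-P.mean(0);th=np.arctan2((a[:,0]*b[:,1]-a[:,1]*b[:,0]).sum(),(a*b).sum())
R=np.array([[np.cos(th),-np.sin(th)],[np.sin(th),np.cos(th)]]);t=P.mean(0)-R@L.mean(0)
print("yaw",th,"org",t,"res",np.round(P-(L@R.T+t),1))
for n,q in(("bed",[0,8]),("hinge",[-19.5,-105])):print(n,R@q+t)
h=R@[-19.5,-105]+t;v=R.T@(np.array([566.1,-269.5])-h);print("post r",np.hypot(*v),"lever angle",np.arctan2(v[1],v[0])%(2*np.pi)-(np.pi-.33))
print("cols z for back stop line:")
for y in range(-30,100,4):
    q=proj(c,np.r_[(R@[0,y]+t)/1000,.03])[0].round().astype(int);print(y,np.round(W[q[1],q[0],2]*1000),end='; ')
m=(W[...,0]>.5)&(W[...,0]<.8)&(W[...,1]>-.12)&(W[...,1]<.15)&(W[...,2]>.05)
n,l,st,_=cv2.connectedComponentsWithStats(m.astype(np.uint8))
for i in range(1,n):
    if st[i,4]>15:print("\n",st[i],W[l==i].min(0).round(3),W[l==i].max(0).round(3))
```

```text
[[355.  206.7]
 [385.  342.3]
 [344.  351. ]
 [315.3 215. ]] [[ 646.  -194.6]
 [ 358.9 -251.4]
 [ 342.3 -166.1]
 [ 628.7 -109.8]]
yaw 1.7655831291775883 org [ 462.09827894 -186.75648482] res [[-1.4  1.4]
 [ 0.9  1.8]
 [ 1.8 -1.2]
 [-1.3 -2. ]]
bed [ 454.24956728 -188.30494381]
hinge [ 568.88698829 -185.56419528]
post r 83.98206128411559 lever angle 0.10202158448564314
cols z for back stop line:
-30 43.0; -26 38.0; -22 41.0; -18 14.0; -14 12.0; -10 12.0; -6 5.0; -2 11.0; 2 10.0; 6 13.0; 10 12.0; 14 11.0; 18 11.0; 22 14.0; 26 12.0; 30 10.0; 34 8.0; 38 8.0; 42 8.0; 46 9.0; 50 29.0; 54 10.0; 58 13.0; 62 12.0; 66 14.0; 70 37.0; 74 39.0; 78 44.0; 82 41.0; 86 40.0; 90 38.0; 94 11.0; 98 11.0; 
 [ 125   28  196   34 5793] [ 0.777 -0.12   0.419] [0.8   0.15  0.485]

 [165 108   3  36  42] [0.713 0.148 0.244] [0.772 0.15  0.264]

 [166 129  29  57 297] [0.676 0.141 0.051] [0.785 0.15  0.246]

 [187 238 110  35 966] [ 0.501 -0.071  0.065] [0.573 0.15  0.077]
```

Call:
carry_out(
  commands=[
    {"wz": 0.146},
    {"wz": 0.146},
    {"wz": 0.146},
    {"tx": 2.34, "ty": -3.79},
    {"tx": 2.34, "ty": -3.79},
    {"tx": 2.34, "ty": -3.79},
    {"tx": 2.34, "ty": -3.79},
    {"tx": 2.34, "ty": -3.79},
    {"tx": 2.34, "ty": -3.79},
    {"tx": 2.34, "ty": -3.79},
    {"tx": 2.34, "ty": -3.79},
    {"tx": 2.34, "ty": -3.79},
    {"tx": 2.34, "ty": -3.79},
    {"tx": 2.34, "ty": -3.79},
    {"tx": 2.34, "ty": -3.79},
    {"tx": 2.34, "ty": -3.79},
    {"tx": 2.34, "ty": -3.79},
    {"tx": 2.34, "ty": -3.79},
    {"tx": 2.34, "ty": -3.79, "tz": 4},
    {"tx": 2.34, "ty": -3.79, "tz": 4},
  ],
)

```text
schema error: expected keys wx, wy, wz, tx, ty, tz, fingers
```

```bash
cat >> h.py <<'E'
from scipy.spatial.transform import Rotation as Ro
def pose():
    s=bot.read_state();q=s['orientation'];R=Ro.from_quat([q[1],q[2],q[3],q[0]]).as_matrix()
    return s,np.array(s['position']),R
def plan(P,yaw=None):
    """closing-axis yaw target -> wz first, then tool shift (cm)"""
    s,p,R=pose();w=0
    if yaw is not None:
        y=np.arctan2(R[1,1],R[0,1]);dw=(yaw-y+np.pi/2)%np.pi-np.pi/2;w=-dw
        # also level the tool
    R2=R@Ro.from_rotvec([0,0,w]).as_matrix()
    print("t",s['clock'],"pos",p.round(4),"tilt",R[:2,2].round(4),"closeyaw",round(np.arctan2(R[1,1],R[0,1]),4),"F",np.round(s['contact_force'],2),"w",round(s['gripper_width']*9.3,2),"j",np.round(s['joint_pos'],2))
    print("wz",round(w,4),"then t(cm)",((np.array(P)-p)@R2*100).round(2))
E
python3 - <<'E'
from h import *
plan([.647,.023,.025],1.380)
c=bot.camera_params("wrist");p,d=bot.get_image("wrist");cv2.imwrite("pics/w1.png",p[:,:,::-1]);np.savez("w1.npz",p=p,d=d,**c)
hsv=cv2.cvtColor(p,cv2.COLOR_RGB2HSV);m=((hsv[...,1]<50)&(hsv[...,2]>125)).astype(np.uint8)
m=cv2.morphologyEx(m,cv2.MORPH_OPEN,np.ones((9,9),np.uint8))
print(proj(c,[.647,.023,.018]))
for k in cv2.findContours(m,0,2)[0]:
    if cv2.contourArea(k)>800:
        print(cv2.boundingRect(k));r=cv2.minAreaRect(np.float32(plane(c,k[:,0],.018)[:,:2]*1000));print(r)
E
```

```text
t 0.1 pos [ 0.1338 -0.5332  0.2402] tilt [-0.0001  0.001 ] closeyaw -1.325 F [-0.41 -0.41  0.61] w 9.29 j [-1.41  0.35  1.65  0.    1.14 -0.08]
wz 0.4366 then t(cm) [ 39.85 -64.32  21.57]
[[-113.83169191 -415.41484508]]
(449, 377, 45, 38)
((-39.87417984008789, -776.9777221679688), (55.689754486083984, 57.650814056396484), 13.384056091308594)
(135, 377, 44, 61)
((-153.0800323486328, -401.72552490234375), (93.69369506835938, 55.7016716003418), 13.705170631408691)
(415, 279, 73, 60)
((61.457157135009766, -710.455322265625), (119.25469970703125, 36.13883972167969), 61.216922760009766)
(141, 279, 73, 60)
((-14.10385513305664, -409.0533447265625), (36.171688079833984, 119.49342346191406), 56.86684036254883)
(381, 0, 179, 26)
((361.40557861328125, -627.5736694335938), (21.205909729003906, 170.02476501464844), 15.007568359375)
(56, 0, 584, 162)
((282.59600830078125, -547.3941650390625), (605.4537963867188, 18.570323944091797), 89.99767303466797)
```

View pics/w1.png

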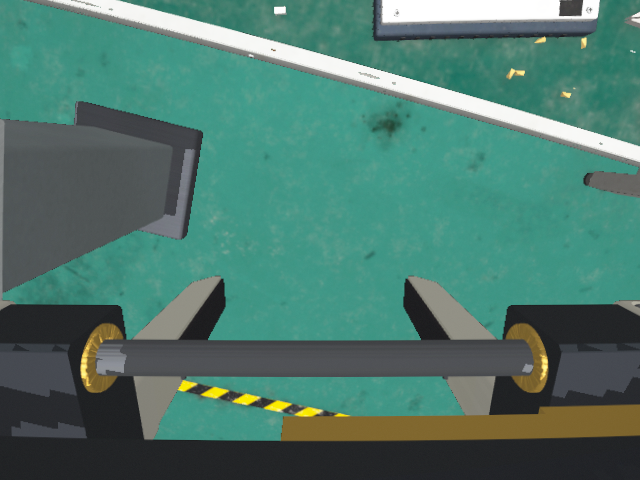

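That picture was taken before any move: the call was refused because every key has to be given. It shows only the bench edge and the fingers, at (220,290) and (410,290). I'll resend it in full form.

Call:
carry_out(
  commands=[
    {"wx": 0, "wy": 0, "wz": 0.146, "tx": 0, "ty": 0, "tz": 0, "fingers": 9.3},
    {"wx": 0, "wy": 0, "wz": 0.146, "tx": 0, "ty": 0, "tz": 0, "fingers": 9.3},
    {"wx": 0, "wy": 0, "wz": 0.145, "tx": 0, "ty": 0, "tz": 0, "fingers": 9.3},
    {"wx": 0, "wy": 0, "wz": 0, "tx": 2.34, "ty": -3.79, "tz": 0, "fingers": 9.3},
    {"wx": 0, "wy": 0, "wz": 0, "tx": 2.34, "ty": -3.79, "tz": 0, "fingers": 9.3},
    {"wx": 0, "wy": 0, "wz": 0, "tx": 2.34, "ty": -3.79, "tz": 0, "fingers": 9.3},
    {"wx": 0, "wy": 0, "wz": 0, "tx": 2.34, "ty": -3.79, "tz": 0, "fingers": 9.3},
    {"wx": 0, "wy": 0, "wz": 0, "tx": 2.34, "ty": -3.79, "tz": 0, "fingers": 9.3},
    {"wx": 0, "wy": 0, "wz": 0, "tx": 2.34, "ty": -3.79, "tz": 0, "fingers": 9.3},
    {"wx": 0, "wy": 0, "wz": 0, "tx": 2.34, "ty": -3.79, "tz": 0, "fingers": 9.3},
    {"wx": 0, "wy": 0, "wz": 0, "tx": 2.34, "ty": -3.79, "tz": 0, "fingers": 9.3},
    {"wx": 0, "wy": 0, "wz": 0, "tx": 2.34, "ty": -3.79, "tz": 0, "fingers": 9.3},
    {"wx": 0, "wy": 0, "wz": 0, "tx": 2.34, "ty": -3.79, "tz": 0, "fingers": 9.3},
    {"wx": 0, "wy": 0, "wz": 0, "tx": 2.34, "ty": -3.79, "tz": 0, "fingers": 9.3},
    {"wx": 0, "wy": 0, "wz": 0, "tx": 2.34, "ty": -3.79, "tz": 0, "fingers": 9.3},
    {"wx": 0, "wy": 0, "wz": 0, "tx": 2.34, "ty": -3.79, "tz": 0, "fingers": 9.3},
  ],
)

```text
clock: 1.75
position: [0.5271, -0.1058, 0.2405]
orientation: [-0.0, 0.995, -0.095, -0.0]
contact_force: [0.3, -0.9, -0.1]
gripper_width: 0.998
finger_force: 0.0
```

Run:
```python
from h import *
plan([.647,.023,.025],1.380)
c=bot.camera_params("wrist");p,d=bot.get_image("wrist");cv2.imwrite("pics/w2.png",p[:,:,::-1])
hsv=cv2.cvtColor(p,cv2.COLOR_RGB2HSV);m=((hsv[...,1]<50)&(hsv[...,2]>125)).astype(np.uint8)
m=cv2.morphologyEx(m,cv2.MORPH_OPEN,np.ones((5,5),np.uint8))
print(proj(c,[.647,.023,.018]))
for k in cv2.findContours(m,0,2)[0]:
    if cv2.contourArea(k)>500:
        r=cv2.minAreaRect(np.float32(plane(c,k[:,0],.018)[:,:2]*1000));print(cv2.boundingRect(k),np.round(r[0],1),np.round(r[1],1),r[2])
```

```text
t 1.75 pos [ 0.5271 -0.1058  0.2405] tilt [-0.0002  0.    ] closeyaw -1.7618 F [ 0.26 -0.86 -0.08] w 9.28 j [-0.28  0.33  1.68 -0.    1.13  1.48]
wz -0.0003 then t(cm) [  9.33 -14.92  21.55]
[[167.51077562 127.4158269 ]]
(161, 376, 280, 48) [303.7 -39.1] [ 14.4 361.4] 0.06924851983785629
(10, 254, 68, 51) [515.9 213.3] [70.5 61.7] 79.53768157958984
(136, 252, 146, 87) [458.7  41.4] [ 84.4 177.1] 0.8229669332504272
(183, 207, 83, 55) [527.3  -3. ] [87.6 48.5] 89.57636260986328
(55, 152, 34, 31) [629.4 134.8] [35.  30.1] 71.587158203125
(146, 103, 46, 42) [650.3  20.3] [44.9 39.7] 79.59075927734375
(300, 84, 191, 256) [ 491.8 -214.2] [315.  153.4] 10.990385055541992
(295, 0, 28, 42) [ 715.4 -136.2] [36.5 20.2] 0.9325855374336243
```

Call:
carry_out(
  commands=[
    {"wx": 0, "wy": 0, "wz": 0, "tx": 1.91, "ty": -2.95, "tz": 0, "fingers": 9.3},
    {"wx": 0, "wy": 0, "wz": 0, "tx": 1.91, "ty": -2.95, "tz": 0, "fingers": 9.3},
    {"wx": 0, "wy": 0, "wz": 0, "tx": 1.91, "ty": -2.95, "tz": 0, "fingers": 9.3},
    {"wx": 0, "wy": 0, "wz": 0, "tx": 1.91, "ty": -2.95, "tz": 2.5, "fingers": 9.3},
    {"wx": 0, "wy": 0, "wz": 0, "tx": 1.91, "ty": -2.95, "tz": 2.5, "fingers": 8},
    {"wx": 0, "wy": 0, "wz": 0, "tx": 0, "ty": 0, "tz": 3, "fingers": 7.5},
    {"wx": 0, "wy": 0, "wz": 0, "tx": 0, "ty": 0, "tz": 2, "fingers": 7.5},
    {"wx": 0, "wy": 0, "wz": 0, "tx": 0, "ty": 0, "tz": 0, "fingers": 7.5},
  ],
)

```text
clock: 2.6
position: [0.6463, 0.0193, 0.1374]
orientation: [0.0, 0.995, -0.095, -0.003]
contact_force: [0.2, 0.1, -0.5]
gripper_width: 0.809
finger_force: 0.0
```

Run:
```python
from h import *
plan([.649,.021,.025],1.380)
c=bot.camera_params("wrist");p,d=bot.get_image("wrist");cv2.imwrite("pics/w3.png",p[:,:,::-1])
print("cam",-cv2.Rodrigues(c['rvec'])[0].T@c['tvec'])
s,t,R=pose();print(proj(c,[[.649,.021,.018],t+R@[0,0,.022]]))
```

```text
t 2.6 pos [0.6463 0.0193 0.1374] tilt [-0.0057  0.0003] closeyaw -1.7617 F [ 0.24  0.06 -0.54] w 7.52 j [-0.04  0.64  1.47  0.    1.04  1.72]
wz -0.0001 then t(cm) [ 0.3  -0.22 11.23]
cam [0.71899356 0.00621622 0.27998826]
[[312.35452732 239.73944186]
 [315.79972869 293.9081098 ]]
```

View pics/w3.png

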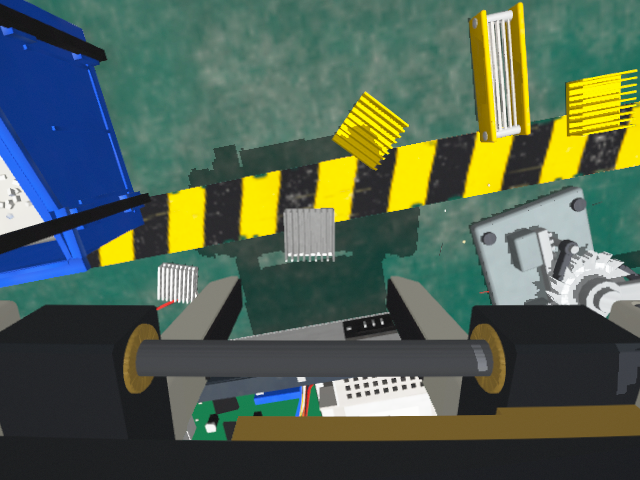

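The sink is at (309,235), squared to the gripper and between the fingers. The small sink is at (178,283), and the two yellow ones are at (371,130) and (600,105).

Run:
```python
from h import *
c=bot.camera_params("wrist");p=cv2.imread("pics/w3.png")
hsv=cv2.cvtColor(p,cv2.COLOR_BGR2HSV);m=((hsv[...,1]<40)&(hsv[...,2]>95)).astype(np.uint8);m[:, :270]=0;m[:,345:]=0;m[:195]=0;m[275:]=0
m=cv2.morphologyEx(m,cv2.MORPH_CLOSE,np.ones((5,5),np.uint8));k=max(cv2.findContours(m,0,2)[0],key=cv2.contourArea)
print("mask",cv2.boundingRect(k),cv2.minAreaRect(k))
a=1.380-np.pi/2
for q in([.649,.021],[.646,.021],[.652,.021]):
    R=np.array([[np.cos(a),-np.sin(a)],[np.sin(a),np.cos(a)]]);o=np.array([[1,1],[1,-1],[-1,-1],[-1,1]])*.02@R.T+q
    for z in(0,.018):
        u=proj(c,np.c_[o,np.full(4,z)]);print(q,z,u.round(0).tolist())
```

```text
mask (283, 204, 52, 58) ((308.5, 232.5), (57.0, 51.0), 90.0)
[0.649, 0.021] 0 [[288.0, 212.0], [337.0, 212.0], [336.0, 258.0], [289.0, 258.0]]
[0.649, 0.021] 0.018 [[287.0, 216.0], [338.0, 216.0], [337.0, 265.0], [288.0, 265.0]]
[0.646, 0.021] 0 [[289.0, 215.0], [337.0, 215.0], [336.0, 261.0], [290.0, 261.0]]
[0.646, 0.021] 0.018 [[287.0, 220.0], [339.0, 220.0], [338.0, 268.0], [288.0, 268.0]]
[0.652, 0.021] 0 [[288.0, 208.0], [336.0, 208.0], [335.0, 254.0], [289.0, 254.0]]
[0.652, 0.021] 0.018 [[286.0, 212.0], [337.0, 212.0], [337.0, 261.0], [287.0, 261.0]]
```

Call:
carry_out(
  commands=[
    {"wx": 0, "wy": 0, "wz": 0, "tx": 0.5, "ty": -0.5, "tz": 3, "fingers": 7.5},
    {"wx": 0, "wy": 0, "wz": 0, "tx": 0, "ty": 0, "tz": 3, "fingers": 7.5},
    {"wx": 0, "wy": 0, "wz": 0, "tx": 0, "ty": 0, "tz": 2, "fingers": 7.5},
    {"wx": 0, "wy": 0, "wz": 0, "tx": 0, "ty": 0, "tz": 1.2, "fingers": 7.5},
    {"wx": 0, "wy": 0, "wz": 0, "tx": 0, "ty": 0, "tz": 0, "fingers": 7.5},
    {"wx": 0, "wy": 0, "wz": 0, "tx": 0, "ty": 0, "tz": 0, "fingers": 7.5},
  ],
)

```text
clock: 3.25
position: [0.6546, 0.0229, 0.0501]
orientation: [-0.0, 0.995, -0.096, 0.001]
contact_force: [0.0, -0.5, 0.5]
gripper_width: 0.805
finger_force: 0.0
```

Run:
```python
from h import *
plan([.652,.0235,.0255],1.380)
```

```text
t 3.25 pos [0.6546 0.0229 0.0501] tilt [ 0.0019 -0.0001] closeyaw -1.7621 F [ 0.02 -0.52  0.49] w 7.48 j [-0.04  0.76  1.48 -0.    0.89  1.73]
wz -0.0006 then t(cm) [-0.27 -0.01  2.46]
```

Call:
carry_out(
  commands=[
    {"wx": 0, "wy": 0, "wz": 0, "tx": -0.25, "ty": 0, "tz": 1.25, "fingers": 7.5},
    {"wx": 0, "wy": 0, "wz": 0, "tx": 0, "ty": 0, "tz": 1.2, "fingers": 7},
    {"wx": 0, "wy": 0, "wz": 0, "tx": 0, "ty": 0, "tz": 0, "fingers": 5},
    {"wx": 0, "wy": 0, "wz": 0, "tx": 0, "ty": 0, "tz": 0, "fingers": 3},
    {"wx": 0, "wy": 0, "wz": 0, "tx": 0, "ty": 0, "tz": 0, "fingers": 3},
    {"wx": 0, "wy": 0, "wz": 0, "tx": 0, "ty": 0, "tz": 0, "fingers": 3},
    {"wx": 0, "wy": 0, "wz": 0, "tx": 0, "ty": 0, "tz": 0, "fingers": 3},
  ],
)

```text
clock: 3.95
position: [0.6513, 0.0236, 0.0241]
orientation: [-0.0, 0.995, -0.095, -0.0]
contact_force: [-0.3, 0.4, -0.4]
gripper_width: 0.432
finger_force: 30.0
```

Run:
```python
from h import *
plan([.4542,-.1883,.16],1.7656)
```

```text
t 3.95 pos [0.6513 0.0236 0.0241] tilt [-0.0001  0.    ] closeyaw -1.762 F [-0.3   0.42 -0.35] w 4.02 j [-0.04  0.8   1.5   0.    0.85  1.73]
wz -0.386 then t(cm) [-23.44  16.97 -13.59]
```

Call:
carry_out(
  commands=[
    {"wx": 0, "wy": 0, "wz": 0, "tx": 0, "ty": 0, "tz": -2, "fingers": 3},
    {"wx": 0, "wy": 0, "wz": 0, "tx": 0, "ty": 0, "tz": -4, "fingers": 3},
    {"wx": 0, "wy": 0, "wz": 0, "tx": 0, "ty": 0, "tz": -4, "fingers": 3},
    {"wx": 0, "wy": 0, "wz": 0, "tx": 0, "ty": 0, "tz": -4, "fingers": 3},
    {"wx": 0, "wy": 0, "wz": -0.13, "tx": 0, "ty": 0, "tz": 0, "fingers": 3},
    {"wx": 0, "wy": 0, "wz": -0.13, "tx": 0, "ty": 0, "tz": 0, "fingers": 3},
    {"wx": 0, "wy": 0, "wz": -0.126, "tx": 0, "ty": 0, "tz": 0, "fingers": 3},
    {"wx": 0, "wy": 0, "wz": 0, "tx": -2.9, "ty": 2.1, "tz": 0, "fingers": 3},
    {"wx": 0, "wy": 0, "wz": 0, "tx": -2.9, "ty": 2.1, "tz": 0, "fingers": 3},
    {"wx": 0, "wy": 0, "wz": 0, "tx": -2.9, "ty": 2.1, "tz": 0, "fingers": 3},
    {"wx": 0, "wy": 0, "wz": 0, "tx": -2.9, "ty": 2.1, "tz": 0, "fingers": 3},
    {"wx": 0, "wy": 0, "wz": 0, "tx": -2.9, "ty": 2.1, "tz": 0, "fingers": 3},
    {"wx": 0, "wy": 0, "wz": 0, "tx": -2.9, "ty": 2.1, "tz": 0, "fingers": 3},
    {"wx": 0, "wy": 0, "wz": 0, "tx": -2.9, "ty": 2.1, "tz": 0, "fingers": 3},
    {"wx": 0, "wy": 0, "wz": 0, "tx": -2.9, "ty": 2.1, "tz": 0, "fingers": 3},
    {"wx": 0, "wy": 0, "wz": 0, "tx": 0, "ty": 0, "tz": 0, "fingers": 3},
    {"wx": 0, "wy": 0, "wz": 0, "tx": 0, "ty": 0, "tz": 0, "fingers": 3},
  ],
)

```text
clock: 5.65
position: [0.4562, -0.1865, 0.1644]
orientation: [0.0, 0.995, 0.097, 0.0]
contact_force: [-0.1, 1.0, -0.2]
gripper_width: 0.426
finger_force: 30.0
```

Run:
```python
from h import *
plan([.4542,-.1883,.0365],1.7656)
c=bot.camera_params("wrist");p,d=bot.get_image("wrist");cv2.imwrite("pics/w4.png",p[:,:,::-1])
np.savez("w4.npz",p=p,d=d,**c)
th=1.7656;R=np.array([[np.cos(th),-np.sin(th)],[np.sin(th),np.cos(th)]]);t=np.array([.4621,-.1868])
def w(x,y,z):return np.r_[R@[x/1000,y/1000]+t,z/1000]
L={"c--":(-45,-180,12),"c+-":(45,-180,12),"jawL":(-28,-18,42),"jawR":(28,-18,42),"bufL":(-25,47,30),"hinge":(-19.5,-105,50),"bed":(0,8,12)}
for k,v in L.items():print(k,proj(c,w(*v)).round(0)[0])
```

```text
t 5.65 pos [ 0.4562 -0.1865  0.1644] tilt [ 0.0005 -0.0001] closeyaw -1.3775 F [-0.1   0.98 -0.16] w 3.97 j [-0.48  0.35  1.87  0.    0.92  0.89]
wz -0.0015 then t(cm) [-0.24  0.14 12.79]
c-- [376.  -6.]
c+- [256.  -6.]
jawL [353. 213.]
jawR [281. 214.]
bufL [346. 285.]
hinge [345.  92.]
bed [316. 236.]
```

View pics/w4.png

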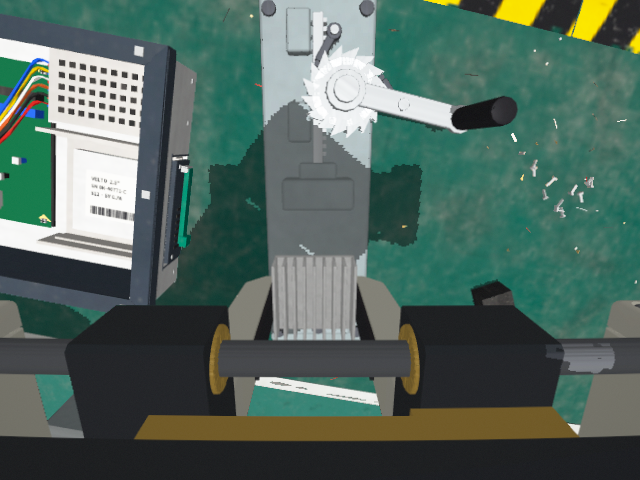

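Here the jaw's front edge is at row 210, columns 282–355, against a predicted 213. The held sink is at (314,300), the wheel hub at (347,90) and the post top at (503,110). The sink is square to the vise.

Run:
```python
from h import *
c=bot.camera_params("wrist");s,t,R=pose()
z=.018-.0241
for dx in(-.002,0,.002):print(dx,proj(c,[t+R@np.array([.02+dx,y,-z]) for y in(-.02,.02)]+[t+R@np.array([.02+dx,y,.0241]) for y in(-.02,.02)]).round(0).tolist())
p=cv2.imread("pics/w4.png");g=cv2.cvtColor(p,cv2.COLOR_BGR2GRAY)
print("col profile",{r:int(g[r,285:352].mean()) for r in range(170,222,1)})
print("sink rows",{r:int(g[r,280:350].mean()) for r in range(240,266)})
J=plane(c,[[282,210],[355,210]],.042);print("jaw edge",J.round(4));print("post top",plane(c,[[503,110]],.108).round(4), "hub",plane(c,[[347,90]],.053).round(4))
print("plate edges r20/r200",plane(c,[[262,20],[374,20],[265,200],[371,200]],.012).round(4))
```

```text
-0.002 [[272.0, 272.0], [359.0, 272.0], [276.0, 260.0], [355.0, 260.0]]
0 [[272.0, 268.0], [359.0, 268.0], [276.0, 256.0], [355.0, 256.0]]
0.002 [[272.0, 264.0], [359.0, 264.0], [276.0, 253.0], [355.0, 253.0]]
col profile {170: 103, 171: 103, 172: 103, 173: 103, 174: 103, 175: 103, 176: 101, 177: 95, 178: 86, 179: 85, 180: 94, 181: 101, 182: 103, 183: 104, 184: 104, 185: 104, 186: 104, 187: 104, 188: 104, 189: 104, 190: 104, 191: 104, 192: 104, 193: 104, 194: 104, 195: 104, 196: 104, 197: 103, 198: 103, 199: 103, 200: 103, 201: 103, 202: 103, 203: 103, 204: 103, 205: 103, 206: 103, 207: 102, 208: 98, 209: 92, 210: 95, 211: 105, 212: 105, 213: 105, 214: 104, 215: 104, 216: 105, 217: 104, 218: 105, 219: 104, 220: 104, 221: 104}
sink rows {240: 104, 241: 104, 242: 104, 243: 105, 244: 106, 245: 109, 246: 109, 247: 110, 248: 110, 249: 108, 250: 110, 251: 109, 252: 110, 253: 113, 254: 113, 255: 122, 256: 137, 257: 147, 258: 154, 259: 153, 260: 153, 261: 153, 262: 153, 263: 152, 264: 152, 265: 151}
jaw edge [[ 0.4777 -0.1559  0.042 ]
 [ 0.4886 -0.2115  0.042 ]]
post top [[ 0.5684 -0.2689  0.108 ]] hub [[ 0.5704 -0.186   0.053 ]]
plate edges r20/r200 [[ 0.6136 -0.1142  0.012 ]
 [ 0.6301 -0.1979  0.012 ]
 [ 0.4777 -0.1384  0.012 ]
 [ 0.4952 -0.2276  0.012 ]]
```

Call:
carry_out(
  commands=[
    {"wx": 0, "wy": 0, "wz": 0, "tx": 0, "ty": 0.2, "tz": 3, "fingers": 3},
    {"wx": 0, "wy": 0, "wz": 0, "tx": 0, "ty": 0, "tz": 3, "fingers": 3},
    {"wx": 0, "wy": 0, "wz": 0, "tx": 0, "ty": 0, "tz": 3, "fingers": 3},
    {"wx": 0, "wy": 0, "wz": 0, "tx": 0, "ty": 0, "tz": 2, "fingers": 3},
    {"wx": 0, "wy": 0, "wz": 0, "tx": 0, "ty": 0, "tz": 1, "fingers": 3},
    {"wx": 0, "wy": 0, "wz": 0, "tx": 0, "ty": 0, "tz": 0.5, "fingers": 3},
    {"wx": 0, "wy": 0, "wz": 0, "tx": 0, "ty": 0, "tz": 0, "fingers": 3},
    {"wx": 0, "wy": 0, "wz": 0, "tx": 0, "ty": 0, "tz": 0, "fingers": 3},
    {"wx": 0, "wy": 0, "wz": 0, "tx": 0, "ty": 0, "tz": 0, "fingers": 3},
  ],
)

```text
clock: 6.6
position: [0.4571, -0.1883, 0.04]
orientation: [0.0, 0.995, 0.097, 0.001]
contact_force: [0.6, 0.1, -0.4]
gripper_width: 0.427
finger_force: 30.0
```

Run:
```python
from h import *
plan([.4565,-.1886,.0365],1.7656)
```

```text
t 6.6 pos [ 0.4571 -0.1883  0.04  ] tilt [ 0.0013 -0.0007] closeyaw -1.376 F [ 0.58  0.14 -0.42] w 3.97 j [-0.48  0.57  1.93  0.    0.64  0.89]
wz 0.0 then t(cm) [-0.07  0.01  0.35]
```

Call:
carry_out(
  commands=[
    {"wx": 0, "wy": 0, "wz": 0, "tx": 0, "ty": 0, "tz": 0.2, "fingers": 3},
    {"wx": 0, "wy": 0, "wz": 0, "tx": 0, "ty": 0, "tz": 0.15, "fingers": 3},
    {"wx": 0, "wy": 0, "wz": 0, "tx": 0, "ty": 0, "tz": 0, "fingers": 3},
    {"wx": 0, "wy": 0, "wz": 0, "tx": 0, "ty": 0, "tz": 0, "fingers": 3},
  ],
)

```text
clock: 7.0
position: [0.4568, -0.1883, 0.036]
orientation: [0.0, 0.995, 0.097, 0.0]
contact_force: [-1.5, -1.0, 5.2]
gripper_width: 0.429
finger_force: 30.0
```

Call:
carry_out(
  commands=[
    {"wx": 0, "wy": 0, "wz": 0, "tx": 0, "ty": 0, "tz": 0, "fingers": 4.6},
    {"wx": 0, "wy": 0, "wz": 0, "tx": 0, "ty": 0, "tz": 0, "fingers": 5.4},
    {"wx": 0, "wy": 0, "wz": 0, "tx": 0, "ty": 0, "tz": 0, "fingers": 6},
    {"wx": 0, "wy": 0, "wz": 0, "tx": 0, "ty": 0, "tz": 0, "fingers": 6},
    {"wx": 0, "wy": 0, "wz": 0, "tx": 0, "ty": 0, "tz": -1, "fingers": 6},
    {"wx": 0, "wy": 0, "wz": 0, "tx": 0, "ty": 0, "tz": -3, "fingers": 6},
    {"wx": 0, "wy": 0, "wz": 0, "tx": 0, "ty": 0, "tz": -4, "fingers": 6},
    {"wx": 0, "wy": 0, "wz": 0, "tx": 0, "ty": 0, "tz": -4, "fingers": 4},
    {"wx": 0, "wy": 0, "wz": 0, "tx": -2.5, "ty": 0, "tz": -2, "fingers": 4},
    {"wx": 0, "wy": 0, "wz": 0, "tx": -2.5, "ty": 0, "tz": -2, "fingers": 4},
    {"wx": 0, "wy": 0, "wz": 0, "tx": 0, "ty": 0, "tz": 0, "fingers": 4},
    {"wx": 0, "wy": 0, "wz": 0, "tx": 0, "ty": 0, "tz": 0, "fingers": 4},
  ],
)

```text
clock: 8.2
position: [0.4077, -0.198, 0.1963]
orientation: [0.0, 0.995, 0.097, 0.001]
contact_force: [-0.3, 0.1, 0.2]
gripper_width: 0.432
finger_force: 0.0
```

Run:
```python
from h import *
c=bot.camera_params("wrist");p,d=bot.get_image("wrist");cv2.imwrite("pics/w5.png",p[:,:,::-1]);np.savez("w5.npz",p=p,d=d,**c)
plan([.5684,-.2689,.2],None)
```

```text
t 8.25 pos [ 0.4079 -0.1978  0.1957] tilt [ 0.0005 -0.0002] closeyaw -1.3762 F [-0.02  0.74  0.5 ] w 4.01 j [-0.55  0.23  1.94  0.    0.97  0.82]
wz 0 then t(cm) [14.38 10.08 -0.42]
```

View pics/w5.png

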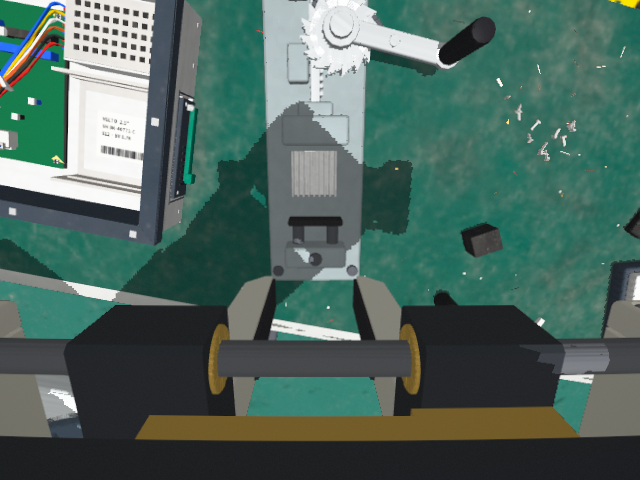

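The sink lies flat and square on the bed at rows 150–196. The jaw edge is at row 145 and the buffer's face at row 217. The post runs from (447,55) up to (483,30). Next I'll estimate the gap and the post position.

Run:
```python
from h import *
f=np.load("w5.npz");c={k:f[k] for k in f.files}
c={k:(v if v.ndim else float(v)) for k,v in c.items()}
th=1.7656;R=np.array([[np.cos(th),-np.sin(th)],[np.sin(th),np.cos(th)]]);t=np.array([.4638,-.1870])
def loc(uv,z):return ((plane(c,[uv],z)[:,:2]-t)@R*1000).round(1)[0]
p=f['p'];g=cv2.cvtColor(p,cv2.COLOR_RGB2GRAY)
print({r:int(g[r,295:335].mean()) for r in list(range(138,156))+list(range(190,228))})
print("jaw",loc((316,144),.042),"sink",loc((314,150),.030),loc((314,196),.030),loc((292,172),.03),loc((337,172),.03),"buf",loc((315,217),.04),loc((315,217),.036))
hs=cv2.cvtColor(p,cv2.COLOR_RGB2HSV);m=((hs[...,2]<60)).astype(np.uint8);m[:,:435]=0;m[:,500:]=0;m[70:]=0
k=max(cv2.findContours(m,0,2)[0],key=cv2.contourArea);print(cv2.minAreaRect(k),cv2.boxPoints(cv2.minAreaRect(k)).round().tolist())
print("top disc c",plane(c,[[483,30]],.108).round(4),"hub",plane(c,[[341,27]],.053).round(4))
# post from both
for ang in(0,.05,.1,.15):
    q=R@(np.array([-19.5,-105])/1000+.085*np.array([np.cos(np.pi-.33+ang),np.sin(np.pi-.33+ang)]))+t
    print(ang,q.round(4),proj(c,[[*q,.108],[*q,.055]]).round(0).tolist())
```

```text
{138: 104, 139: 105, 140: 104, 141: 104, 142: 102, 143: 96, 144: 90, 145: 87, 146: 105, 147: 105, 148: 105, 149: 105, 150: 120, 151: 165, 152: 162, 153: 162, 154: 162, 155: 162, 190: 157, 191: 156, 192: 156, 193: 156, 194: 146, 195: 121, 196: 116, 197: 106, 198: 105, 199: 105, 200: 105, 201: 105, 202: 105, 203: 105, 204: 105, 205: 105, 206: 105, 207: 105, 208: 105, 209: 105, 210: 104, 211: 104, 212: 104, 213: 105, 214: 105, 215: 98, 216: 70, 217: 25, 218: 25, 219: 26, 220: 28, 221: 30, 222: 30, 223: 30, 224: 29, 225: 40, 226: 66, 227: 84}
jaw [ -1.2 -19.2] sink [  0.5 -14.3] [ 0.6 25.7] [19.9  4.5] [-19.7   4.5] buf [-0.3 42.8] [-0.3 43.6]
((467.52313232421875, 41.81538009643555), (25.785503387451172, 64.55146789550781), 52.12501525878906) [[434.0, 51.0], [485.0, 12.0], [501.0, 32.0], [450.0, 72.0]]
top disc c [[ 0.5674 -0.2702  0.108 ]] hub [[ 0.5689 -0.1863  0.053 ]]
0 [ 0.5591 -0.27  ] [[479.0, 45.0], [447.0, 64.0]]
0.05 [ 0.5634 -0.2705] [[481.0, 37.0], [449.0, 59.0]]
0.1 [ 0.5676 -0.2708] [[484.0, 30.0], [451.0, 53.0]]
0.15 [ 0.5718 -0.2708] [[486.0, 22.0], [452.0, 47.0]]
```

Run:
```python
from h import *
plan([.5672,-.2704,.19],-.045)
```

```text
t 8.25 pos [ 0.4079 -0.1978  0.1957] tilt [ 0.0005 -0.0002] closeyaw -1.3762 F [-0.02  0.74  0.5 ] w 4.01 j [-0.55  0.23  1.94  0.    0.97  0.82]
wz -1.3312 then t(cm) [-6.54 16.24  0.58]
```

Call:
carry_out(
  commands=[
    {"wx": 0, "wy": 0, "wz": -0.148, "tx": 0, "ty": 0, "tz": 0, "fingers": 4},
    {"wx": 0, "wy": 0, "wz": -0.148, "tx": 0, "ty": 0, "tz": 0, "fingers": 4},
    {"wx": 0, "wy": 0, "wz": -0.148, "tx": 0, "ty": 0, "tz": 0, "fingers": 4},
    {"wx": 0, "wy": 0, "wz": -0.148, "tx": 0, "ty": 0, "tz": 0, "fingers": 4},
    {"wx": 0, "wy": 0, "wz": -0.148, "tx": 0, "ty": 0, "tz": 0, "fingers": 4},
    {"wx": 0, "wy": 0, "wz": -0.148, "tx": 0, "ty": 0, "tz": 0, "fingers": 4},
    {"wx": 0, "wy": 0, "wz": -0.148, "tx": 0, "ty": 0, "tz": 0, "fingers": 4},
    {"wx": 0, "wy": 0, "wz": -0.148, "tx": 0, "ty": 0, "tz": 0, "fingers": 4},
    {"wx": 0, "wy": 0, "wz": -0.148, "tx": 0, "ty": 0, "tz": 0, "fingers": 4},
    {"wx": 0, "wy": 0, "wz": 0, "tx": -1.3, "ty": 3.2, "tz": 0, "fingers": 4},
    {"wx": 0, "wy": 0, "wz": 0, "tx": -1.3, "ty": 3.2, "tz": 0, "fingers": 4},
    {"wx": 0, "wy": 0, "wz": 0, "tx": -1.3, "ty": 3.2, "tz": 0, "fingers": 4},
    {"wx": 0, "wy": 0, "wz": 0, "tx": -1.3, "ty": 3.2, "tz": 0, "fingers": 4},
    {"wx": 0, "wy": 0, "wz": 0, "tx": -1.3, "ty": 3.2, "tz": 0, "fingers": 4},
    {"wx": 0, "wy": 0, "wz": 0, "tx": 0, "ty": 0, "tz": 1, "fingers": 4},
    {"wx": 0, "wy": 0, "wz": 0, "tx": 0, "ty": 0, "tz": 1, "fingers": 4},
    {"wx": 0, "wy": 0, "wz": 0, "tx": 0, "ty": 0, "tz": 0, "fingers": 4},
  ],
)

```text
clock: 9.95
position: [0.5633, -0.2687, 0.173]
orientation: [-0.002, 0.722, 0.692, -0.001]
contact_force: [-0.5, 0.6, 0.7]
gripper_width: 0.426
finger_force: 0.0
```

Run:
```python
from h import *
plan([.5672,-.2704,.09],-.045)
c=bot.camera_params("wrist");p,d=bot.get_image("wrist");cv2.imwrite("pics/w6.png",p[:,:,::-1])
print(proj(c,[[.5672,-.2704,.108]]))
```

```text
t 9.95 pos [ 0.5633 -0.2687  0.173 ] tilt [-0.004   0.0023] closeyaw -0.0436 F [-0.51  0.56  0.66] w 3.96 j [-0.52  0.56  1.51 -0.    1.08 -0.48]
wz 0.0014 then t(cm) [-0.17  0.43  8.3 ]
[[319.78278216 269.24809661]]
```

View pics/w6.png

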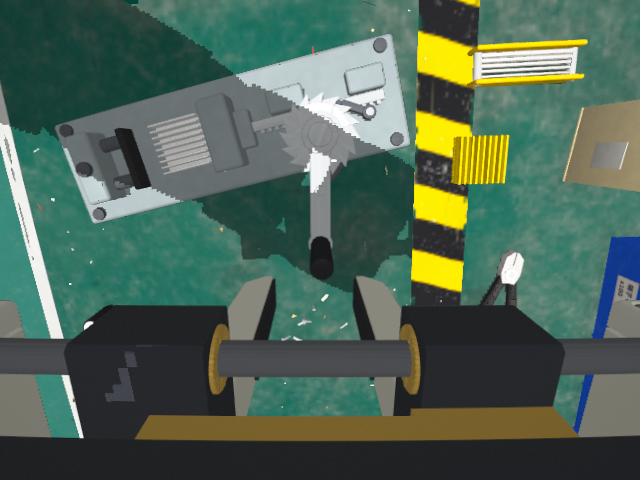

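The post top is at (321,267) against a predicted (320,269), so the estimate holds. I'll descend around it.

Call:
carry_out(
  commands=[
    {"wx": 0, "wy": 0, "wz": 0, "tx": -0.15, "ty": 0.45, "tz": 0, "fingers": 4},
    {"wx": 0, "wy": 0, "wz": 0, "tx": 0, "ty": 0, "tz": 2, "fingers": 4},
    {"wx": 0, "wy": 0, "wz": 0, "tx": 0, "ty": 0, "tz": 2, "fingers": 4},
    {"wx": 0, "wy": 0, "wz": 0, "tx": 0, "ty": 0, "tz": 2, "fingers": 4},
    {"wx": 0, "wy": 0, "wz": 0, "tx": 0, "ty": 0, "tz": 1.5, "fingers": 4},
    {"wx": 0, "wy": 0, "wz": 0, "tx": 0, "ty": 0, "tz": 0.8, "fingers": 3.4},
    {"wx": 0, "wy": 0, "wz": 0, "tx": 0, "ty": 0, "tz": 0, "fingers": 3},
    {"wx": 0, "wy": 0, "wz": 0, "tx": 0, "ty": 0, "tz": 0, "fingers": 2.6},
    {"wx": 0, "wy": 0, "wz": 0, "tx": 0, "ty": 0, "tz": 0, "fingers": 2.4},
    {"wx": 0, "wy": 0, "wz": 0, "tx": 0, "ty": 0, "tz": 0, "fingers": 2.4},
  ],
)

```text
clock: 11.0
position: [0.5693, -0.2717, 0.0934]
orientation: [0.001, 0.722, 0.691, 0.0]
contact_force: [0.4, -0.1, -0.7]
gripper_width: 0.256
finger_force: 0.0
```

```bash
cat >> h.py <<'E'
TH=1.7656;H=np.array([.5694,-.1860])
def lev(a=None):
    """tool angle about the hinge; force along tangent; plan to tool angle a"""
    s,p,R=pose();v=p[:2]-H;ang=np.arctan2(v[1],v[0]);th=(ang-TH-np.pi+.33)%(2*np.pi);th=th-2*np.pi if th>np.pi else th
    tg=np.array([-np.sin(ang),np.cos(ang)]);F=np.array(s['contact_force'])
    print("t",round(s['clock'],2),"tool th",round(th,3),"r",round(np.hypot(*v),4),"z",round(p[2],4),"Ft",round(F[:2]@tg,2),"Fr",round(F[:2]@v/np.hypot(*v),2),"w",round(s['gripper_width']*93,1),"j",s['joint_pos'].round(2))
    if a is not None:
        d=TH+np.pi-.33+a;q=H+.085*np.array([np.cos(d),np.sin(d)]);plan([*q,.09],d-np.pi/2)
E
python3 -c "
from h import *
lev(.3)"
```

```text
t 11.0 tool th 0.134 r 0.0857 z 0.0934 Ft 0.39 Fr 0.06 w 23.8 j [-0.52  0.67  1.54  0.    0.93 -0.48]
t 11.0 pos [ 0.5693 -0.2717  0.0934] tilt [ 0.001  -0.0006] closeyaw -0.044 F [ 0.39 -0.06 -0.68] w 2.38 j [-0.52  0.67  1.54  0.    0.93 -0.48]
wz -0.2088 then t(cm) [-0.05  1.41  0.34]
```

Call:
carry_out(
  commands=[
    {"wx": 0, "wy": 0, "wz": -0.035, "tx": 0.005, "ty": 0.255, "tz": 0, "fingers": 2.4},
    {"wx": 0, "wy": 0, "wz": -0.035, "tx": 0.005, "ty": 0.255, "tz": 0, "fingers": 2.4},
    {"wx": 0, "wy": 0, "wz": -0.035, "tx": 0.005, "ty": 0.255, "tz": 0, "fingers": 2.4},
    {"wx": 0, "wy": 0, "wz": -0.035, "tx": 0.005, "ty": 0.255, "tz": 0, "fingers": 2.4},
    {"wx": 0, "wy": 0, "wz": -0.035, "tx": 0.005, "ty": 0.255, "tz": 0, "fingers": 2.4},
    {"wx": 0, "wy": 0, "wz": -0.035, "tx": 0.005, "ty": 0.255, "tz": 0, "fingers": 2.4},
    {"wx": 0, "wy": 0, "wz": -0.035, "tx": 0.005, "ty": 0.255, "tz": 0, "fingers": 2.4},
    {"wx": 0, "wy": 0, "wz": -0.035, "tx": 0.005, "ty": 0.255, "tz": 0, "fingers": 2.4},
  ],
)

```text
clock: 11.8
position: [0.5892, -0.2694, 0.093]
orientation: [-0.0, 0.618, 0.786, -0.0]
contact_force: [-2.2, 0.9, -0.6]
gripper_width: 0.258
finger_force: 0.7
```

```bash
python3 -c "
from h import *
lev(.65)"
```

```text
t 11.8 tool th 0.368 r 0.0857 z 0.093 Ft -1.95 Fr -1.37 w 24.0 j [-0.5   0.69  1.49 -0.    0.96 -0.74]
t 11.8 pos [ 0.5892 -0.2694  0.093 ] tilt [-0.0002  0.0001] closeyaw 0.2374 F [-2.21  0.88 -0.62] w 2.4 j [-0.5   0.69  1.49 -0.    0.96 -0.74]
wz -0.2774 then t(cm) [-0.26  2.38  0.3 ]
```

Call:
carry_out(
  commands=[
    {"wx": 0, "wy": 0, "wz": -0.03, "tx": 0.004, "ty": 0.265, "tz": 0, "fingers": 2.4},
    {"wx": 0, "wy": 0, "wz": -0.03, "tx": 0.004, "ty": 0.265, "tz": 0, "fingers": 2.4},
    {"wx": 0, "wy": 0, "wz": -0.03, "tx": 0.004, "ty": 0.265, "tz": 0, "fingers": 2.4},
    {"wx": 0, "wy": 0, "wz": -0.03, "tx": 0.004, "ty": 0.265, "tz": 0, "fingers": 2.4},
    {"wx": 0, "wy": 0, "wz": -0.03, "tx": 0.004, "ty": 0.265, "tz": 0, "fingers": 2.4},
    {"wx": 0, "wy": 0, "wz": -0.03, "tx": 0.004, "ty": 0.265, "tz": 0, "fingers": 2.4},
    {"wx": 0, "wy": 0, "wz": -0.03, "tx": 0.004, "ty": 0.265, "tz": 0, "fingers": 2.4},
    {"wx": 0, "wy": 0, "wz": -0.03, "tx": 0.004, "ty": 0.265, "tz": 0, "fingers": 2.4},
    {"wx": 0, "wy": 0, "wz": -0.03, "tx": 0.004, "ty": 0.265, "tz": 0, "fingers": 2.4},
    {"wx": 0, "wy": 0, "wz": 0, "tx": 0, "ty": 0, "tz": 0, "fingers": 2.4},
  ],
)

```text
clock: 12.8
position: [0.6117, -0.2606, 0.0925]
orientation: [0.0, 0.507, 0.862, 0.0]
contact_force: [-0.3, -0.3, -0.8]
gripper_width: 0.253
finger_force: 0.0
```

Run:
```python
from h import *
lev(0)
c=bot.camera_params("side");p,d=bot.get_image("side");np.savez("s1.npz",p=p,d=d);cv2.imwrite("pics/s1.png",p[:,:,::-1])
cw=bot.camera_params("wrist");p,d=bot.get_image("wrist");cv2.imwrite("pics/w7.png",p[:,:,::-1])
s,t,R=pose();print(proj(cw,[[*t[:2],.108]]))
hs=cv2.cvtColor(p,cv2.COLOR_RGB2HSV);print({x:int(hs[r0,x,2]) for r0 in(275,) for x in range(285,355,4)})
```

```text
t 12.8 tool th 0.651 r 0.0858 z 0.0925 Ft -0.43 Fr 0.1 w 23.5 j [-0.47  0.72  1.44  0.    0.98 -0.98]
t 12.8 pos [ 0.6117 -0.2606  0.0925] tilt [0.0002 0.0002] closeyaw 0.5076 F [-0.32 -0.3  -0.76] w 2.35 j [-0.47  0.72  1.44  0.    0.98 -0.98]
wz 0.6428 then t(cm) [-1.68 -5.2   0.25]
[[311.80022313 331.03206798]]
{285: 80, 289: 66, 293: 131, 297: 24, 301: 24, 305: 25, 309: 26, 313: 27, 317: 24, 321: 107, 325: 69, 329: 68, 333: 67, 337: 68, 341: 83, 345: 82, 349: 65, 353: 64}
```

Call:
carry_out(
  commands=[
    {"wx": 0, "wy": 0, "wz": 0.02, "tx": 0.003, "ty": -0.18, "tz": 0, "fingers": 2.4},
    {"wx": 0, "wy": 0, "wz": 0.02, "tx": 0.003, "ty": -0.18, "tz": 0, "fingers": 2.4},
    {"wx": 0, "wy": 0, "wz": 0.03, "tx": 0.004, "ty": -0.26, "tz": 0, "fingers": 2.4},
    {"wx": 0, "wy": 0, "wz": 0.04, "tx": 0.007, "ty": -0.34, "tz": 0, "fingers": 2.4},
    {"wx": 0, "wy": 0, "wz": 0.04, "tx": 0.007, "ty": -0.34, "tz": 0, "fingers": 2.4},
    {"wx": 0, "wy": 0, "wz": 0.04, "tx": 0.007, "ty": -0.34, "tz": 0, "fingers": 2.4},
    {"wx": 0, "wy": 0, "wz": 0.04, "tx": 0.007, "ty": -0.34, "tz": 0, "fingers": 2.4},
    {"wx": 0, "wy": 0, "wz": 0.04, "tx": 0.007, "ty": -0.34, "tz": 0, "fingers": 2.4},
    {"wx": 0, "wy": 0, "wz": 0.04, "tx": 0.007, "ty": -0.34, "tz": 0, "fingers": 2.4},
    {"wx": 0, "wy": 0, "wz": 0.04, "tx": 0.007, "ty": -0.34, "tz": 0, "fingers": 2.4},
    {"wx": 0, "wy": 0, "wz": 0.04, "tx": 0.007, "ty": -0.34, "tz": 0, "fingers": 2.4},
    {"wx": 0, "wy": 0, "wz": 0.04, "tx": 0.007, "ty": -0.34, "tz": 0, "fingers": 2.4},
    {"wx": 0, "wy": 0, "wz": 0.04, "tx": 0.007, "ty": -0.34, "tz": 0, "fingers": 2.4},
    {"wx": 0, "wy": 0, "wz": 0.04, "tx": 0.007, "ty": -0.34, "tz": 0, "fingers": 2.4},
    {"wx": 0, "wy": 0, "wz": 0.04, "tx": 0.007, "ty": -0.34, "tz": 0, "fingers": 2.4},
    {"wx": 0, "wy": 0, "wz": 0.04, "tx": 0.007, "ty": -0.34, "tz": 0, "fingers": 2.4},
    {"wx": 0, "wy": 0, "wz": 0.04, "tx": 0.007, "ty": -0.34, "tz": 0, "fingers": 2.4},
    {"wx": 0, "wy": 0, "wz": 0.03, "tx": 0.004, "ty": -0.26, "tz": 0, "fingers": 2.4},
  ],
)

```text
clock: 14.7
position: [0.5567, -0.2706, 0.0927]
orientation: [0.0, 0.76, 0.649, 0.0]
contact_force: [0.9, 0.1, -0.2]
gripper_width: 0.26
finger_force: 0.5
```

Run:
```python
from h import *
lev(.4)
# lever & jaw check from side view (jaw line unmoved/moved)
s,p,R=pose()
cw=bot.camera_params("wrist");q,d=bot.get_image("wrist");cv2.imwrite("pics/w8.png",q[:,:,::-1]);np.savez("w8.npz",p=q,d=d,**cw)
Rv=np.array([[np.cos(TH),-np.sin(TH)],[np.sin(TH),np.cos(TH)]]);t=np.array([.4638,-.1870])
g=cv2.cvtColor(q,cv2.COLOR_RGB2GRAY).astype(float)
ys=np.arange(-60,70,1.)
pr=np.mean([[g[min(479,max(0,int(v))),min(639,max(0,int(u)))] for u,v in proj(cw,[[*(Rv@[x/1000,y/1000]+t),.042] for y in ys])] for x in range(-15,16,3)],0)
print({int(y):int(v) for y,v in zip(ys,pr)})
```

```text
t 14.7 tool th -0.014 r 0.0856 z 0.0927 Ft 0.89 Fr -0.21 w 24.2 j [-0.53  0.65  1.58  0.    0.92 -0.37]
t 14.7 pos [ 0.5567 -0.2706  0.0927] tilt [0.0003 0.    ] closeyaw -0.1571 F [ 0.91  0.07 -0.22] w 2.42 j [-0.53  0.65  1.58  0.    0.92 -0.37]
wz -0.4219 then t(cm) [-0.67  3.44  0.27]
{-60: 115, -59: 115, -58: 113, -57: 113, -56: 112, -55: 102, -54: 99, -53: 88, -52: 100, -51: 106, -50: 107, -49: 106, -48: 106, -47: 106, -46: 106, -45: 104, -44: 100, -43: 100, -42: 98, -41: 80, -40: 80, -39: 79, -38: 83, -37: 95, -36: 101, -35: 105, -34: 106, -33: 106, -32: 106, -31: 106, -30: 106, -29: 106, -28: 105, -27: 106, -26: 105, -25: 105, -24: 105, -23: 105, -22: 105, -21: 105, -20: 105, -19: 105, -18: 105, -17: 105, -16: 104, -15: 105, -14: 147, -13: 146, -12: 147, -11: 151, -10: 146, -9: 146, -8: 149, -7: 145, -6: 145, -5: 146, -4: 145, -3: 147, -2: 146, -1: 145, 0: 146, 1: 146, 2: 145, 3: 146, 4: 146, 5: 145, 6: 144, 7: 146, 8: 146, 9: 145, 10: 146, 11: 147, 12: 142, 13: 133, 14: 132, 15: 131, 16: 131, 17: 130, 18: 128, 19: 128, 20: 123, 21: 106, 22: 106, 23: 106, 24: 106, 25: 107, 26: 107, 27: 100, 28: 40, 29: 23, 30: 23, 31: 24, 32: 24, 33: 23, 34: 24, 35: 24, 36: 24, 37: 24, 38: 25, 39: 28, 40: 30, 41: 30, 42: 30, 43: 30, 44: 69, 45: 84, 46: 83, 47: 83, 48: 86, 49: 75, 50: 70, 51: 71, 52: 70, 53: 71, 54: 72, 55: 72, 56: 73, 57: 74, 58: 79, 59: 82, 60: 82, 61: 83, 62: 83, 63: 83, 64: 83, 65: 83, 66: 84, 67: 90, 68: 97, 69: 103}
```

Call:
carry_out(
  commands=[
    {"wx": 0, "wy": 0, "wz": -0.03, "tx": 0.004, "ty": 0.255, "tz": 0, "fingers": 2.4},
    {"wx": 0, "wy": 0, "wz": -0.03, "tx": 0.004, "ty": 0.255, "tz": 0, "fingers": 2.4},
    {"wx": 0, "wy": 0, "wz": -0.03, "tx": 0.004, "ty": 0.255, "tz": 0, "fingers": 2.4},
    {"wx": 0, "wy": 0, "wz": -0.03, "tx": 0.004, "ty": 0.255, "tz": 0, "fingers": 2.4},
    {"wx": 0, "wy": 0, "wz": -0.03, "tx": 0.004, "ty": 0.255, "tz": 0, "fingers": 2.4},
    {"wx": 0, "wy": 0, "wz": -0.03, "tx": 0.004, "ty": 0.255, "tz": 0, "fingers": 2.4},
    {"wx": 0, "wy": 0, "wz": -0.03, "tx": 0.004, "ty": 0.255, "tz": 0, "fingers": 2.4},
    {"wx": 0, "wy": 0, "wz": -0.03, "tx": 0.004, "ty": 0.255, "tz": 0, "fingers": 2.4},
    {"wx": 0, "wy": 0, "wz": -0.03, "tx": 0.004, "ty": 0.255, "tz": 0, "fingers": 2.4},
    {"wx": 0, "wy": 0, "wz": -0.03, "tx": 0.004, "ty": 0.255, "tz": 0, "fingers": 2.4},
    {"wx": 0, "wy": 0, "wz": -0.03, "tx": 0.004, "ty": 0.255, "tz": 0, "fingers": 2.4},
    {"wx": 0, "wy": 0, "wz": -0.03, "tx": 0.004, "ty": 0.255, "tz": 0, "fingers": 2.4},
    {"wx": 0, "wy": 0, "wz": -0.03, "tx": 0.004, "ty": 0.255, "tz": 0, "fingers": 2.4},
    {"wx": 0, "wy": 0, "wz": -0.03, "tx": 0.004, "ty": 0.255, "tz": 0, "fingers": 2.4},
    {"wx": 0, "wy": 0, "wz": -0.03, "tx": 0.004, "ty": 0.255, "tz": 0, "fingers": 2.4},
    {"wx": 0, "wy": 0, "wz": -0.03, "tx": 0.004, "ty": 0.255, "tz": 0, "fingers": 2.4},
    {"wx": 0, "wy": 0, "wz": -0.03, "tx": 0.004, "ty": 0.255, "tz": 0, "fingers": 2.4},
    {"wx": 0, "wy": 0, "wz": -0.03, "tx": 0.004, "ty": 0.255, "tz": 0, "fingers": 2.4},
  ],
)

```text
clock: 16.55
position: [0.6021, -0.2653, 0.0926]
orientation: [0.0, 0.557, 0.83, -0.0]
contact_force: [-1.5, -1.4, -0.5]
gripper_width: 0.26
finger_force: 1.0
```

```bash
python3 -c "
from h import *
lev(.65)"
```

```text
t 16.55 tool th 0.526 r 0.0858 z 0.0926 Ft -1.93 Fr 0.68 w 24.2 j [-0.49  0.71  1.46 -0.    0.97 -0.87]
t 16.55 pos [ 0.6021 -0.2653  0.0926] tilt [ 0.0001 -0.0001] closeyaw 0.3884 F [-1.52 -1.37 -0.55] w 2.42 j [-0.49  0.71  1.46 -0.    0.97 -0.87]
wz -0.1264 then t(cm) [0.01 1.06 0.26]
```

Call:
carry_out(
  commands=[
    {"wx": 0, "wy": 0, "wz": -0.032, "tx": 0.004, "ty": 0.27, "tz": 0, "fingers": 2.4},
    {"wx": 0, "wy": 0, "wz": -0.032, "tx": 0.004, "ty": 0.27, "tz": 0, "fingers": 2.4},
    {"wx": 0, "wy": 0, "wz": -0.032, "tx": 0.004, "ty": 0.27, "tz": 0, "fingers": 2.4},
    {"wx": 0, "wy": 0, "wz": -0.032, "tx": 0.004, "ty": 0.27, "tz": 0, "fingers": 2.4},
    {"wx": 0, "wy": 0, "wz": 0.02, "tx": 0.002, "ty": -0.17, "tz": 0, "fingers": 2.4},
    {"wx": 0, "wy": 0, "wz": 0.03, "tx": 0.004, "ty": -0.255, "tz": 0, "fingers": 2.4},
    {"wx": 0, "wy": 0, "wz": 0.044, "tx": 0.008, "ty": -0.374, "tz": 0, "fingers": 2.4},
    {"wx": 0, "wy": 0, "wz": 0.044, "tx": 0.008, "ty": -0.374, "tz": 0, "fingers": 2.4},
    {"wx": 0, "wy": 0, "wz": 0.044, "tx": 0.008, "ty": -0.374, "tz": 0, "fingers": 2.4},
    {"wx": 0, "wy": 0, "wz": 0.044, "tx": 0.008, "ty": -0.374, "tz": 0, "fingers": 2.4},
    {"wx": 0, "wy": 0, "wz": 0.044, "tx": 0.008, "ty": -0.374, "tz": 0, "fingers": 2.4},
    {"wx": 0, "wy": 0, "wz": 0.044, "tx": 0.008, "ty": -0.374, "tz": 0, "fingers": 2.4},
    {"wx": 0, "wy": 0, "wz": 0.044, "tx": 0.008, "ty": -0.374, "tz": 0, "fingers": 2.4},
    {"wx": 0, "wy": 0, "wz": 0.044, "tx": 0.008, "ty": -0.374, "tz": 0, "fingers": 2.4},
    {"wx": 0, "wy": 0, "wz": 0.044, "tx": 0.008, "ty": -0.374, "tz": 0, "fingers": 2.4},
    {"wx": 0, "wy": 0, "wz": 0.044, "tx": 0.008, "ty": -0.374, "tz": 0, "fingers": 2.4},
    {"wx": 0, "wy": 0, "wz": 0.044, "tx": 0.008, "ty": -0.374, "tz": 0, "fingers": 2.4},
    {"wx": 0, "wy": 0, "wz": 0.044, "tx": 0.008, "ty": -0.374, "tz": 0, "fingers": 2.4},
    {"wx": 0, "wy": 0, "wz": 0.044, "tx": 0.008, "ty": -0.374, "tz": 0, "fingers": 2.4},
    {"wx": 0, "wy": 0, "wz": 0.044, "tx": 0.008, "ty": -0.374, "tz": 0, "fingers": 2.4},
  ],
)

```text
clock: 18.55
position: [0.5568, -0.2706, 0.0928]
orientation: [0.0, 0.76, 0.65, 0.0]
contact_force: [0.9, 0.6, 0.2]
gripper_width: 0.262
finger_force: 0.5
```

Run:
```python
from h import *
lev(.53)
cw=bot.camera_params("wrist");q,d=bot.get_image("wrist");cv2.imwrite("pics/w9.png",q[:,:,::-1]);np.savez("w9.npz",p=q,d=d,**cw)
```

```text
t 18.55 tool th -0.013 r 0.0856 z 0.0928 Ft 0.82 Fr -0.74 w 24.4 j [-0.53  0.65  1.58  0.    0.92 -0.37]
t 18.55 pos [ 0.5568 -0.2706  0.0928] tilt [0.0006 0.0001] closeyaw -0.1561 F [0.92 0.61 0.17] w 2.44 j [-0.53  0.65  1.58  0.    0.92 -0.37]
wz -0.5509 then t(cm) [-1.17  4.42  0.28]
```

View pics/w9.png

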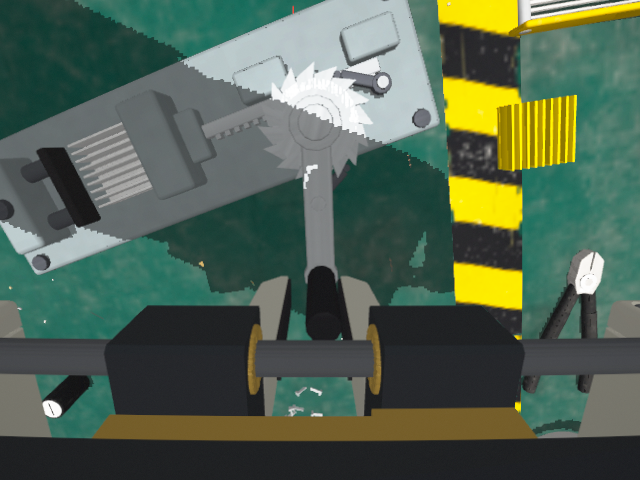

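The jaw has moved up to the sink after two notches, and a gap of roughly 10 mm to the buffer remains. The post, at (320,300), sits between the fingers. On to stroke 3.

Call:
carry_out(
  commands=[
    {"wx": 0, "wy": 0, "wz": -0.03, "tx": 0.004, "ty": 0.255, "tz": 0, "fingers": 2.4},
    {"wx": 0, "wy": 0, "wz": -0.03, "tx": 0.004, "ty": 0.255, "tz": 0, "fingers": 2.4},
    {"wx": 0, "wy": 0, "wz": -0.03, "tx": 0.004, "ty": 0.255, "tz": 0, "fingers": 2.4},
    {"wx": 0, "wy": 0, "wz": -0.03, "tx": 0.004, "ty": 0.255, "tz": 0, "fingers": 2.4},
    {"wx": 0, "wy": 0, "wz": -0.03, "tx": 0.004, "ty": 0.255, "tz": 0, "fingers": 2.4},
    {"wx": 0, "wy": 0, "wz": -0.03, "tx": 0.004, "ty": 0.255, "tz": 0, "fingers": 2.4},
    {"wx": 0, "wy": 0, "wz": -0.03, "tx": 0.004, "ty": 0.255, "tz": 0, "fingers": 2.4},
    {"wx": 0, "wy": 0, "wz": -0.03, "tx": 0.004, "ty": 0.255, "tz": 0, "fingers": 2.4},
    {"wx": 0, "wy": 0, "wz": -0.03, "tx": 0.004, "ty": 0.255, "tz": 0, "fingers": 2.4},
    {"wx": 0, "wy": 0, "wz": -0.03, "tx": 0.004, "ty": 0.255, "tz": 0, "fingers": 2.4},
    {"wx": 0, "wy": 0, "wz": -0.03, "tx": 0.004, "ty": 0.255, "tz": 0, "fingers": 2.4},
    {"wx": 0, "wy": 0, "wz": -0.03, "tx": 0.004, "ty": 0.255, "tz": 0, "fingers": 2.4},
    {"wx": 0, "wy": 0, "wz": -0.03, "tx": 0.004, "ty": 0.255, "tz": 0, "fingers": 2.4},
    {"wx": 0, "wy": 0, "wz": -0.03, "tx": 0.004, "ty": 0.255, "tz": 0, "fingers": 2.4},
    {"wx": 0, "wy": 0, "wz": -0.03, "tx": 0.004, "ty": 0.255, "tz": 0, "fingers": 2.4},
    {"wx": 0, "wy": 0, "wz": -0.03, "tx": 0.004, "ty": 0.255, "tz": 0, "fingers": 2.4},
    {"wx": 0, "wy": 0, "wz": -0.03, "tx": 0.004, "ty": 0.255, "tz": 0, "fingers": 2.4},
    {"wx": 0, "wy": 0, "wz": -0.03, "tx": 0.004, "ty": 0.255, "tz": 0, "fingers": 2.4},
  ],
)

```text
clock: 20.4
position: [0.6022, -0.2652, 0.0926]
orientation: [0.0, 0.556, 0.831, -0.0]
contact_force: [-2.1, -2.8, -0.1]
gripper_width: 0.255
finger_force: 1.0
```

```bash
python3 -c "
from h import *
lev(.65)"
```

```text
t 20.4 tool th 0.527 r 0.0858 z 0.0926 Ft -2.96 Fr 1.76 w 23.7 j [-0.49  0.71  1.46 -0.    0.97 -0.88]
t 20.4 pos [ 0.6022 -0.2652  0.0926] tilt [ 0.     -0.0001] closeyaw 0.3905 F [-2.06 -2.75 -0.15] w 2.37 j [-0.49  0.71  1.46 -0.    0.97 -0.88]
wz -0.1243 then t(cm) [0.01 1.05 0.26]
```

Call:
carry_out(
  commands=[
    {"wx": 0, "wy": 0, "wz": -0.032, "tx": 0.004, "ty": 0.27, "tz": 0, "fingers": 2.4},
    {"wx": 0, "wy": 0, "wz": -0.032, "tx": 0.004, "ty": 0.27, "tz": 0, "fingers": 2.4},
    {"wx": 0, "wy": 0, "wz": -0.032, "tx": 0.004, "ty": 0.27, "tz": 0, "fingers": 2.4},
    {"wx": 0, "wy": 0, "wz": -0.032, "tx": 0.004, "ty": 0.27, "tz": 0, "fingers": 2.4},
    {"wx": 0, "wy": 0, "wz": 0.02, "tx": 0.002, "ty": -0.17, "tz": 0, "fingers": 2.4},
    {"wx": 0, "wy": 0, "wz": 0.03, "tx": 0.004, "ty": -0.255, "tz": 0, "fingers": 2.4},
    {"wx": 0, "wy": 0, "wz": 0.044, "tx": 0.008, "ty": -0.374, "tz": 0, "fingers": 2.4},
    {"wx": 0, "wy": 0, "wz": 0.044, "tx": 0.008, "ty": -0.374, "tz": 0, "fingers": 2.4},
    {"wx": 0, "wy": 0, "wz": 0.044, "tx": 0.008, "ty": -0.374, "tz": 0, "fingers": 2.4},
    {"wx": 0, "wy": 0, "wz": 0.044, "tx": 0.008, "ty": -0.374, "tz": 0, "fingers": 2.4},
    {"wx": 0, "wy": 0, "wz": 0.044, "tx": 0.008, "ty": -0.374, "tz": 0, "fingers": 2.4},
    {"wx": 0, "wy": 0, "wz": 0.044, "tx": 0.008, "ty": -0.374, "tz": 0, "fingers": 2.4},
    {"wx": 0, "wy": 0, "wz": 0.044, "tx": 0.008, "ty": -0.374, "tz": 0, "fingers": 2.4},
    {"wx": 0, "wy": 0, "wz": 0.044, "tx": 0.008, "ty": -0.374, "tz": 0, "fingers": 2.4},
    {"wx": 0, "wy": 0, "wz": 0.044, "tx": 0.008, "ty": -0.374, "tz": 0, "fingers": 2.4},
    {"wx": 0, "wy": 0, "wz": 0.044, "tx": 0.008, "ty": -0.374, "tz": 0, "fingers": 2.4},
    {"wx": 0, "wy": 0, "wz": 0.044, "tx": 0.008, "ty": -0.374, "tz": 0, "fingers": 2.4},
    {"wx": 0, "wy": 0, "wz": 0.044, "tx": 0.008, "ty": -0.374, "tz": 0, "fingers": 2.4},
    {"wx": 0, "wy": 0, "wz": 0.044, "tx": 0.008, "ty": -0.374, "tz": 0, "fingers": 2.4},
    {"wx": 0, "wy": 0, "wz": 0.044, "tx": 0.008, "ty": -0.374, "tz": 0, "fingers": 2.4},
  ],
)

```text
clock: 22.4
position: [0.5569, -0.2707, 0.0927]
orientation: [0.0, 0.759, 0.651, 0.0]
contact_force: [1.2, 0.3, -0.2]
gripper_width: 0.255
finger_force: 0.5
```

Run:
```python
from h import *
lev(.53)
cw=bot.camera_params("wrist");q,d=bot.get_image("wrist");np.savez("w10.npz",p=q,d=d,**cw)
# brightness profile along vise y at x~0 on sink-top height, both pictures
Rv=np.array([[np.cos(TH),-np.sin(TH)],[np.sin(TH),np.cos(TH)]]);t=np.array([.4638,-.1870]);ys=np.arange(-20,60,1.)
for n in("w8","w9","w10"):
    f=np.load(n+".npz");c={k:f[k] for k in f.files};g=cv2.cvtColor(f['p'],cv2.COLOR_RGB2GRAY)
    pr=np.mean([[g[int(v),int(u)] if 0<=u<640 and 0<=v<480 else 0 for u,v in proj(c,[[*(Rv@[x/1000,y/1000]+t),.03] for y in ys])] for x in range(-15,16,2)],0)
    print(n,pr.astype(int).tolist())
```

```text
t 22.4 tool th -0.012 r 0.0856 z 0.0927 Ft 1.15 Fr -0.43 w 23.7 j [-0.53  0.65  1.58  0.    0.92 -0.37]
t 22.4 pos [ 0.5569 -0.2707  0.0927] tilt [0.0005 0.0001] closeyaw -0.1541 F [ 1.2   0.26 -0.24] w 2.37 j [-0.53  0.65  1.58  0.    0.92 -0.37]
wz -0.5489 then t(cm) [-1.16  4.41  0.27]
w8 [106, 105, 105, 106, 105, 105, 105, 105, 105, 104, 101, 129, 146, 148, 145, 150, 146, 142, 146, 147, 144, 146, 142, 149, 145, 144, 145, 145, 146, 145, 143, 146, 143, 145, 146, 145, 146, 144, 144, 142, 129, 128, 123, 129, 126, 121, 126, 120, 107, 106, 106, 106, 106, 106, 106, 101, 37, 23, 24, 24, 24, 24, 24, 24, 24, 24, 24, 26, 29, 30, 30, 30, 31, 68, 86, 87, 86, 87, 81, 71]
w9 [106, 106, 106, 105, 105, 105, 105, 105, 106, 106, 106, 105, 105, 105, 105, 105, 102, 115, 145, 144, 147, 147, 144, 146, 143, 147, 145, 143, 145, 144, 145, 146, 142, 146, 145, 145, 145, 146, 145, 144, 144, 145, 143, 142, 143, 136, 128, 126, 128, 123, 126, 121, 121, 122, 108, 103, 35, 24, 24, 24, 24, 23, 24, 24, 24, 24, 24, 27, 29, 30, 30, 30, 30, 68, 87, 86, 87, 87, 80, 72]
w10 [98, 102, 105, 106, 106, 105, 105, 105, 105, 105, 105, 105, 105, 105, 106, 105, 105, 105, 105, 105, 105, 104, 104, 103, 145, 146, 145, 147, 144, 148, 146, 144, 145, 145, 145, 146, 144, 147, 143, 145, 144, 145, 145, 144, 144, 144, 145, 145, 143, 142, 141, 129, 128, 125, 127, 123, 86, 71, 69, 67, 28, 23, 24, 24, 24, 24, 24, 26, 29, 30, 30, 30, 30, 64, 86, 86, 87, 87, 81, 71]
```

Call:
carry_out(
  commands=[
    {"wx": 0, "wy": 0, "wz": -0.03, "tx": 0.004, "ty": 0.255, "tz": 0, "fingers": 2.4},
    {"wx": 0, "wy": 0, "wz": -0.03, "tx": 0.004, "ty": 0.255, "tz": 0, "fingers": 2.4},
    {"wx": 0, "wy": 0, "wz": -0.03, "tx": 0.004, "ty": 0.255, "tz": 0, "fingers": 2.4},
    {"wx": 0, "wy": 0, "wz": -0.03, "tx": 0.004, "ty": 0.255, "tz": 0, "fingers": 2.4},
    {"wx": 0, "wy": 0, "wz": -0.03, "tx": 0.004, "ty": 0.255, "tz": 0, "fingers": 2.4},
    {"wx": 0, "wy": 0, "wz": -0.03, "tx": 0.004, "ty": 0.255, "tz": 0, "fingers": 2.4},
    {"wx": 0, "wy": 0, "wz": -0.03, "tx": 0.004, "ty": 0.255, "tz": 0, "fingers": 2.4},
    {"wx": 0, "wy": 0, "wz": -0.03, "tx": 0.004, "ty": 0.255, "tz": 0, "fingers": 2.4},
    {"wx": 0, "wy": 0, "wz": -0.03, "tx": 0.004, "ty": 0.255, "tz": 0, "fingers": 2.4},
    {"wx": 0, "wy": 0, "wz": -0.03, "tx": 0.004, "ty": 0.255, "tz": 0, "fingers": 2.4},
    {"wx": 0, "wy": 0, "wz": -0.03, "tx": 0.004, "ty": 0.255, "tz": 0, "fingers": 2.4},
    {"wx": 0, "wy": 0, "wz": -0.03, "tx": 0.004, "ty": 0.255, "tz": 0, "fingers": 2.4},
    {"wx": 0, "wy": 0, "wz": -0.03, "tx": 0.004, "ty": 0.255, "tz": 0, "fingers": 2.4},
    {"wx": 0, "wy": 0, "wz": -0.03, "tx": 0.004, "ty": 0.255, "tz": 0, "fingers": 2.4},
    {"wx": 0, "wy": 0, "wz": -0.03, "tx": 0.004, "ty": 0.255, "tz": 0, "fingers": 2.4},
    {"wx": 0, "wy": 0, "wz": -0.03, "tx": 0.004, "ty": 0.255, "tz": 0, "fingers": 2.4},
    {"wx": 0, "wy": 0, "wz": -0.03, "tx": 0.004, "ty": 0.255, "tz": 0, "fingers": 2.4},
    {"wx": 0, "wy": 0, "wz": -0.03, "tx": 0.004, "ty": 0.255, "tz": 0, "fingers": 2.4},
    {"wx": 0, "wy": 0, "wz": -0.02, "tx": 0.004, "ty": 0.17, "tz": 0, "fingers": 2.4},
  ],
)

```text
clock: 24.35
position: [0.6039, -0.2644, 0.0927]
orientation: [0.0, 0.547, 0.837, 0.0]
contact_force: [-0.9, -1.7, 0.0]
gripper_width: 0.259
finger_force: 0.7
```

```bash
python3 -c "
from h import *
lev(.65)"
```

```text
t 24.35 tool th 0.55 r 0.0857 z 0.0927 Ft -1.49 Fr 1.21 w 24.1 j [-0.48  0.71  1.46  0.    0.97 -0.9 ]
t 24.35 pos [ 0.6039 -0.2644  0.0927] tilt [0.0002 0.0001] closeyaw 0.4122 F [-0.87 -1.71  0.04] w 2.41 j [-0.48  0.71  1.46  0.    0.97 -0.9 ]
wz -0.1026 then t(cm) [0.02 0.85 0.27]
```

Call:
carry_out(
  commands=[
    {"wx": 0, "wy": 0, "wz": -0.034, "tx": 0.004, "ty": 0.29, "tz": 0, "fingers": 2.4},
    {"wx": 0, "wy": 0, "wz": -0.034, "tx": 0.004, "ty": 0.29, "tz": 0, "fingers": 2.4},
    {"wx": 0, "wy": 0, "wz": -0.034, "tx": 0.004, "ty": 0.29, "tz": 0, "fingers": 2.4},
    {"wx": 0, "wy": 0, "wz": 0, "tx": 0, "ty": 0, "tz": 0, "fingers": 2.4},
    {"wx": 0, "wy": 0, "wz": 0.02, "tx": 0.002, "ty": -0.17, "tz": 0, "fingers": 2.4},
    {"wx": 0, "wy": 0, "wz": 0.03, "tx": 0.004, "ty": -0.255, "tz": 0, "fingers": 2.4},
    {"wx": 0, "wy": 0, "wz": 0.044, "tx": 0.008, "ty": -0.374, "tz": 0, "fingers": 2.4},
    {"wx": 0, "wy": 0, "wz": 0.044, "tx": 0.008, "ty": -0.374, "tz": 0, "fingers": 2.4},
    {"wx": 0, "wy": 0, "wz": 0.044, "tx": 0.008, "ty": -0.374, "tz": 0, "fingers": 2.4},
    {"wx": 0, "wy": 0, "wz": 0.044, "tx": 0.008, "ty": -0.374, "tz": 0, "fingers": 2.4},
    {"wx": 0, "wy": 0, "wz": 0.044, "tx": 0.008, "ty": -0.374, "tz": 0, "fingers": 2.4},
    {"wx": 0, "wy": 0, "wz": 0.044, "tx": 0.008, "ty": -0.374, "tz": 0, "fingers": 2.4},
    {"wx": 0, "wy": 0, "wz": 0.044, "tx": 0.008, "ty": -0.374, "tz": 0, "fingers": 2.4},
    {"wx": 0, "wy": 0, "wz": 0.044, "tx": 0.008, "ty": -0.374, "tz": 0, "fingers": 2.4},
    {"wx": 0, "wy": 0, "wz": 0.044, "tx": 0.008, "ty": -0.374, "tz": 0, "fingers": 2.4},
    {"wx": 0, "wy": 0, "wz": 0.044, "tx": 0.008, "ty": -0.374, "tz": 0, "fingers": 2.4},
    {"wx": 0, "wy": 0, "wz": 0.044, "tx": 0.008, "ty": -0.374, "tz": 0, "fingers": 2.4},
    {"wx": 0, "wy": 0, "wz": 0.044, "tx": 0.008, "ty": -0.374, "tz": 0, "fingers": 2.4},
    {"wx": 0, "wy": 0, "wz": 0.044, "tx": 0.008, "ty": -0.374, "tz": 0, "fingers": 2.4},
    {"wx": 0, "wy": 0, "wz": 0.044, "tx": 0.008, "ty": -0.374, "tz": 0, "fingers": 2.4},
  ],
)

```text
clock: 26.35
position: [0.5565, -0.2706, 0.0927]
orientation: [0.0, 0.761, 0.649, 0.0]
contact_force: [1.2, 0.5, -0.8]
gripper_width: 0.258
finger_force: 0.5
```

```bash
cat > prof.py <<'E'
from h import *
import sys
cw=bot.camera_params("wrist");q,d=bot.get_image("wrist");np.savez(sys.argv[1]+".npz",p=q,d=d,**cw)
Rv=np.array([[np.cos(TH),-np.sin(TH)],[np.sin(TH),np.cos(TH)]]);t=np.array([.4638,-.1870]);ys=np.arange(-20,60,1.)
g=cv2.cvtColor(q,cv2.COLOR_RGB2GRAY)
pr=np.mean([[g[int(v),int(u)] if 0<=u<640 and 0<=v<480 else 0 for u,v in proj(cw,[[*(Rv@[x/1000,y/1000]+t),.03] for y in ys])] for x in range(-15,16,2)],0)
print(pr.astype(int).tolist());lev()
E
python3 prof.py w11
```

```text
[86, 79, 79, 80, 80, 85, 97, 101, 104, 105, 105, 105, 105, 105, 105, 105, 105, 105, 105, 105, 106, 105, 105, 105, 105, 105, 105, 105, 104, 101, 134, 148, 147, 145, 147, 145, 146, 146, 145, 146, 144, 146, 145, 145, 145, 144, 145, 145, 143, 144, 145, 146, 142, 143, 145, 144, 130, 102, 101, 94, 92, 82, 78, 81, 71, 69, 28, 26, 29, 30, 30, 30, 32, 67, 86, 87, 87, 87, 81, 72]
t 26.4 tool th -0.021 r 0.0856 z 0.0927 Ft -0.4 Fr -0.22 w 24.0 j [-0.53  0.65  1.58  0.    0.92 -0.37]
```

Call:
carry_out(
  commands=[
    {"wx": 0, "wy": 0, "wz": -0.03, "tx": 0.004, "ty": 0.255, "tz": 0, "fingers": 2.4},
    {"wx": 0, "wy": 0, "wz": -0.03, "tx": 0.004, "ty": 0.255, "tz": 0, "fingers": 2.4},
    {"wx": 0, "wy": 0, "wz": -0.03, "tx": 0.004, "ty": 0.255, "tz": 0, "fingers": 2.4},
    {"wx": 0, "wy": 0, "wz": -0.03, "tx": 0.004, "ty": 0.255, "tz": 0, "fingers": 2.4},
    {"wx": 0, "wy": 0, "wz": -0.03, "tx": 0.004, "ty": 0.255, "tz": 0, "fingers": 2.4},
    {"wx": 0, "wy": 0, "wz": -0.03, "tx": 0.004, "ty": 0.255, "tz": 0, "fingers": 2.4},
    {"wx": 0, "wy": 0, "wz": -0.03, "tx": 0.004, "ty": 0.255, "tz": 0, "fingers": 2.4},
    {"wx": 0, "wy": 0, "wz": -0.03, "tx": 0.004, "ty": 0.255, "tz": 0, "fingers": 2.4},
    {"wx": 0, "wy": 0, "wz": -0.03, "tx": 0.004, "ty": 0.255, "tz": 0, "fingers": 2.4},
    {"wx": 0, "wy": 0, "wz": -0.03, "tx": 0.004, "ty": 0.255, "tz": 0, "fingers": 2.4},
    {"wx": 0, "wy": 0, "wz": -0.03, "tx": 0.004, "ty": 0.255, "tz": 0, "fingers": 2.4},
    {"wx": 0, "wy": 0, "wz": -0.03, "tx": 0.004, "ty": 0.255, "tz": 0, "fingers": 2.4},
    {"wx": 0, "wy": 0, "wz": -0.03, "tx": 0.004, "ty": 0.255, "tz": 0, "fingers": 2.4},
    {"wx": 0, "wy": 0, "wz": -0.03, "tx": 0.004, "ty": 0.255, "tz": 0, "fingers": 2.4},
    {"wx": 0, "wy": 0, "wz": -0.03, "tx": 0.004, "ty": 0.255, "tz": 0, "fingers": 2.4},
    {"wx": 0, "wy": 0, "wz": -0.03, "tx": 0.004, "ty": 0.255, "tz": 0, "fingers": 2.4},
    {"wx": 0, "wy": 0, "wz": -0.03, "tx": 0.004, "ty": 0.255, "tz": 0, "fingers": 2.4},
    {"wx": 0, "wy": 0, "wz": -0.03, "tx": 0.004, "ty": 0.255, "tz": 0, "fingers": 2.4},
    {"wx": 0, "wy": 0, "wz": -0.02, "tx": 0.004, "ty": 0.17, "tz": 0, "fingers": 2.4},
  ],
)

```text
clock: 28.3
position: [0.6033, -0.265, 0.0926]
orientation: [-0.0, 0.549, 0.836, -0.0]
contact_force: [-4.2, -4.8, 0.2]
gripper_width: 0.256
finger_force: 3.0
```

```bash
python3 -c "
from h import *
lev(.65)"
```

```text
t 28.3 tool th 0.54 r 0.0859 z 0.0926 Ft -5.78 Fr 2.76 w 23.8 j [-0.48  0.71  1.46 -0.    0.97 -0.89]
t 28.3 pos [ 0.6033 -0.265   0.0926] tilt [-0.0006 -0.0004] closeyaw 0.4085 F [-4.22 -4.82  0.15] w 2.38 j [-0.48  0.71  1.46 -0.    0.97 -0.89]
wz -0.1063 then t(cm) [0.04 0.94 0.26]
```

Call:
carry_out(
  commands=[
    {"wx": 0, "wy": 0, "wz": -0.028, "tx": 0.004, "ty": 0.24, "tz": 0, "fingers": 2.4},
    {"wx": 0, "wy": 0, "wz": -0.028, "tx": 0.004, "ty": 0.24, "tz": 0, "fingers": 2.4},
    {"wx": 0, "wy": 0, "wz": -0.028, "tx": 0.004, "ty": 0.24, "tz": 0, "fingers": 2.4},
    {"wx": 0, "wy": 0, "wz": -0.028, "tx": 0.004, "ty": 0.24, "tz": 0, "fingers": 2.4},
    {"wx": 0, "wy": 0, "wz": 0, "tx": 0, "ty": 0, "tz": 0, "fingers": 2.4},
  ],
)

```text
clock: 28.8
position: [0.612, -0.2607, 0.0926]
orientation: [0.0, 0.501, 0.865, -0.0]
contact_force: [-2.3, -4.9, 0.5]
gripper_width: 0.258
finger_force: 2.7
```

```bash
python3 prof.py w12
```

```text
[103, 102, 101, 101, 100, 101, 88, 75, 75, 75, 70, 70, 75, 84, 90, 95, 97, 91, 91, 90, 91, 91, 91, 84, 84, 84, 84, 84, 84, 78, 78, 77, 77, 77, 77, 76, 68, 87, 98, 100, 100, 98, 90, 89, 91, 89, 90, 89, 87, 82, 83, 80, 85, 87, 84, 82, 77, 78, 77, 77, 67, 46, 37, 43, 44, 38, 39, 44, 41, 40, 36, 8, 12, 15, 17, 15, 15, 15, 25, 26]
t 28.85 tool th 0.653 r 0.086 z 0.0926 Ft -5.8 Fr 2.91 w 24.5 j [-0.47  0.72  1.44 -0.    0.98 -0.99]
```

Call:
carry_out(
  commands=[
    {"wx": 0, "wy": 0, "wz": 0.02, "tx": 0.002, "ty": -0.17, "tz": 0, "fingers": 2.4},
    {"wx": 0, "wy": 0, "wz": 0.02, "tx": 0.002, "ty": -0.17, "tz": 0, "fingers": 2.4},
    {"wx": 0, "wy": 0, "wz": 0.03, "tx": 0.004, "ty": -0.255, "tz": 0, "fingers": 2.4},
    {"wx": 0, "wy": 0, "wz": 0.04, "tx": 0.007, "ty": -0.34, "tz": 0, "fingers": 2.4},
    {"wx": 0, "wy": 0, "wz": 0.04, "tx": 0.007, "ty": -0.34, "tz": 0, "fingers": 2.4},
    {"wx": 0, "wy": 0, "wz": 0.04, "tx": 0.007, "ty": -0.34, "tz": 0, "fingers": 2.4},
    {"wx": 0, "wy": 0, "wz": 0.04, "tx": 0.007, "ty": -0.34, "tz": 0, "fingers": 2.4},
    {"wx": 0, "wy": 0, "wz": 0.04, "tx": 0.007, "ty": -0.34, "tz": 0, "fingers": 2.4},
    {"wx": 0, "wy": 0, "wz": 0.04, "tx": 0.007, "ty": -0.34, "tz": 0, "fingers": 2.4},
    {"wx": 0, "wy": 0, "wz": 0.04, "tx": 0.007, "ty": -0.34, "tz": 0, "fingers": 2.4},
    {"wx": 0, "wy": 0, "wz": 0.04, "tx": 0.007, "ty": -0.34, "tz": 0, "fingers": 2.4},
    {"wx": 0, "wy": 0, "wz": 0.04, "tx": 0.007, "ty": -0.34, "tz": 0, "fingers": 2.4},
    {"wx": 0, "wy": 0, "wz": 0.04, "tx": 0.007, "ty": -0.34, "tz": 0, "fingers": 2.4},
    {"wx": 0, "wy": 0, "wz": 0.04, "tx": 0.007, "ty": -0.34, "tz": 0, "fingers": 2.4},
    {"wx": 0, "wy": 0, "wz": 0.04, "tx": 0.007, "ty": -0.34, "tz": 0, "fingers": 2.4},
    {"wx": 0, "wy": 0, "wz": 0.04, "tx": 0.007, "ty": -0.34, "tz": 0, "fingers": 2.4},
    {"wx": 0, "wy": 0, "wz": 0.04, "tx": 0.007, "ty": -0.34, "tz": 0, "fingers": 2.4},
    {"wx": 0, "wy": 0, "wz": 0.04, "tx": 0.007, "ty": -0.34, "tz": 0, "fingers": 2.4},
    {"wx": 0, "wy": 0, "wz": 0, "tx": 0, "ty": 0, "tz": 0, "fingers": 2.4},
  ],
)

```text
clock: 30.75
position: [0.557, -0.2701, 0.0928]
orientation: [-0.0, 0.759, 0.651, 0.0]
contact_force: [-0.6, 0.0, -0.1]
gripper_width: 0.262
finger_force: 0.0
```

```bash
python3 prof.py w13
```

```text
[104, 103, 102, 101, 101, 97, 80, 79, 79, 80, 80, 87, 97, 101, 104, 105, 105, 105, 105, 105, 105, 105, 105, 105, 105, 105, 105, 105, 105, 105, 105, 104, 105, 105, 104, 101, 140, 148, 146, 144, 145, 146, 146, 146, 145, 144, 146, 144, 144, 145, 144, 145, 145, 145, 143, 144, 146, 144, 146, 141, 135, 112, 95, 95, 91, 91, 86, 77, 69, 64, 41, 27, 29, 30, 30, 30, 31, 72, 80, 71]
t 30.8 tool th -0.01 r 0.0851 z 0.0928 Ft -0.38 Fr -0.15 w 24.1 j [-0.53  0.65  1.58  0.    0.92 -0.38]
```

The notch held: the jaw moved 6 mm and the buffer gave about 4 mm, so the clamp is around 20–27 N. Next I'll park the lever and withdraw.

Call:
carry_out(
  commands=[
    {"wx": 0, "wy": 0, "wz": 0.01, "tx": 0, "ty": -0.1, "tz": 0, "fingers": 2.4},
    {"wx": 0, "wy": 0, "wz": 0.01, "tx": 0, "ty": -0.07, "tz": 0, "fingers": 2.4},
    {"wx": 0, "wy": 0, "wz": 0, "tx": 0, "ty": 0, "tz": 0, "fingers": 2.4},
    {"wx": 0, "wy": 0, "wz": 0, "tx": 0, "ty": 0.2, "tz": 0, "fingers": 3},
    {"wx": 0, "wy": 0, "wz": 0, "tx": 0, "ty": 0.15, "tz": 0, "fingers": 4},
    {"wx": 0, "wy": 0, "wz": 0, "tx": 0, "ty": 0, "tz": 0, "fingers": 4},
    {"wx": 0, "wy": 0, "wz": 0, "tx": 0, "ty": 0, "tz": 0, "fingers": 4},
    {"wx": 0, "wy": 0, "wz": 0, "tx": 0, "ty": 0, "tz": -1, "fingers": 4},
    {"wx": 0, "wy": 0, "wz": 0, "tx": 0, "ty": 0, "tz": -3, "fingers": 4},
    {"wx": 0, "wy": 0, "wz": 0, "tx": 0, "ty": 0, "tz": -4, "fingers": 4},
    {"wx": 0, "wy": 0, "wz": 0, "tx": 0, "ty": 0, "tz": -4, "fingers": 4},
    {"wx": 0, "wy": 0, "wz": 0, "tx": -4, "ty": -2, "tz": -2, "fingers": 4},
    {"wx": 0, "wy": 0, "wz": 0, "tx": -4, "ty": -2, "tz": 0, "fingers": 4},
    {"wx": 0, "wy": 0, "wz": 0, "tx": -4, "ty": -2, "tz": 0, "fingers": 4},
    {"wx": 0, "wy": 0, "wz": 0, "tx": 0, "ty": 0, "tz": 0, "fingers": 4},
    {"wx": 0, "wy": 0, "wz": 0, "tx": 0, "ty": 0, "tz": 0, "fingers": 4},
  ],
)

```text
clock: 32.4
position: [0.4786, -0.3793, 0.2333]
orientation: [0.0, 0.766, 0.643, 0.0]
contact_force: [0.3, -0.1, -0.2]
gripper_width: 0.431
finger_force: 0.0
```

Run:
```python
from h import *
p,_=bot.get_image("wrist");q,_=bot.get_image("top");c=bot.camera_params("top")
o=np.zeros((600,800,3),np.uint8);o[:300,:400]=cv2.resize(p,(400,300));o[:300,400:]=cv2.resize(q,(400,300))
o[300:]=cv2.resize(q[190:360,200:640],(800,300),interpolation=2);cv2.imwrite("pics/end.png",o[:,:,::-1])
for a in(0,.05,.1):
    d=TH+np.pi-.33+a;print(a,proj(c,[[*(H+.085*np.array([np.cos(d),np.sin(d)])),.108]]).round(1))
hs=cv2.cvtColor(q,cv2.COLOR_RGB2HSV);m=np.zeros((480,640),bool);m[228:255,385:408]=hs[228:255,385:408,2]<60;print("post px",np.argwhere(m)[:,::-1].mean(0),m.sum())
```

```text
0 [[397.6 240.3]]
0.05 [[397.8 238.2]]
0.1 [[397.8 236. ]]
post px [395.96825397 241.3015873 ] 63
```

View pics/end.png

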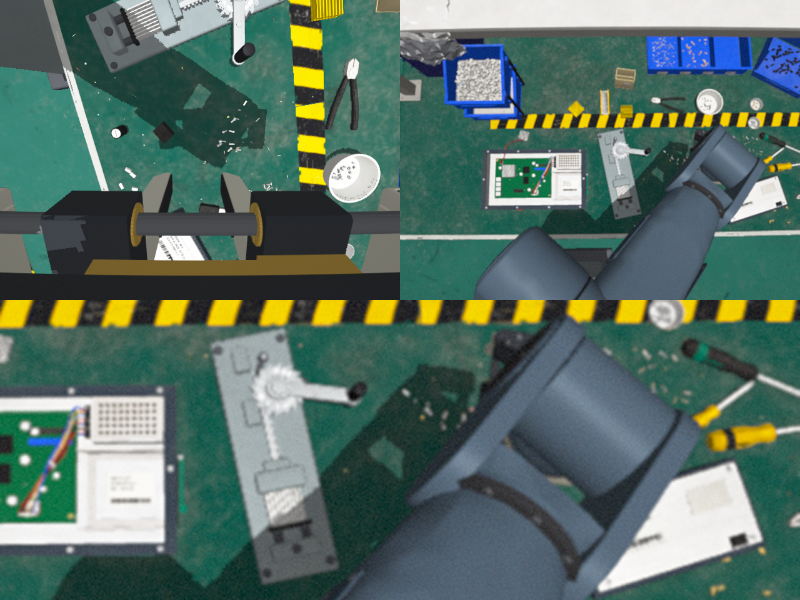

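The heat sink is held between jaw and buffer, around (285,505) in the lower panel. The lever is at its rest, the post is at about 0 rad, the arm is clear and the other things are undisturbed.

```bash
python3 -c "
from station import bot
print(bot.finish_job())"
```

```text
the job is handed in; nothing more can be done
None
```

The larger heat sink is clamped square in the vise at the fifth notch, the first to take a clear push (about 5.8 N at the post, an estimated 20–27 N of clamping). The lever is back at rest, nothing else looked disturbed in the last pictures, and the job was handed in at about 32 s, with no verdict shown.

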